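Fill the drying row and bring out the spare stem bar

ROBOT

A 6-joint arm with a two-finger parallel gripper is mounted at the origin on the work surface. World frame = base frame: x ahead of the robot, y to its left, z up, the work surface at z = 0. Lengths are in m, angles in degrees, forces in N, time in s.
With the tool pointing down it reaches from about 0.3 to 0.775 m from the base axis. Payload 14.6 kg.
Tool frame: the origin (TCP) lies on the centre line of the jaws, within the pads' length; the fingertips stand robot.tcp_to_tips ahead of it and the grasp point (between the pads) is the TCP (robot.tcp_to_tips is the distance from the TCP to the fingertips, in m); z points along the fingers, y is the direction in which the jaws open and shut (so a half turn about z gives the same grasp; the last joint's range is limited). The gripper opens to 94 mm and grips with 3 to 60 N. Pads are 16 mm wide; open, the fingers measure 119 mm over their backs; the gripper's body (75 mm by 177 mm) begins 78 mm behind the grasp point.
Start: joints at [-76.467, 17.183, 87.147, -0, 75.671, -3.816], TCP at [0.164, -0.525, 0.224] pointing down, gripper open.
Joint ranges: [-173.82, 173.82], [-45.26, 126.66], [13.44, 144.39], [-59.66, 239.66], [0, 175.72], [-146.38, 146.38]. Speed limits (degrees/s): [127.2, 127.2, 147.25, 180, 180, 180].

INTERFACE

Orientations are given as [roll, pitch, yaw] about the fixed x, y, z axes, in that order (R = Rz(yaw) Ry(pitch) Rx(roll)).
In Python, from cell import robot, imaging gives the robot as it stands.
- The arm moves only by the tool jog_arm, never from a script. Its argument "motion" is a list that holds one entry, the list of rows, each a list of 7 numbers: the turn, a rotation vector about the tool's x, y, z in rad, then the shift along the tool's x, y, z in cm, then the finger opening in cm, from 0 to 9.4. In form: [[[wx, wy, wz, tx, ty, tz, jaw], ...]]. A call has 1 to 10 rows; each row is the pose to reach, as a shift and turn from the pose commanded when the call began, along the tool's axes at that moment; what a row does not reach only later rows make up. A row lasts 1/12 s, in which the tool goes at most 41.7 mm and 7.16 degrees, less where a joint would pass 70% of its speed; a pose out of reach is approached as far as the arm can. A call with a gripper value outside its range is refused whole. The fingers move at their own pace and stop on an object; "squeeze" is the grip in N (left out, the last holds). Time passes only in rows, so rows that repeat a pose let the fingers close. It gives the time, the measured TCP pose, the force and the opening at its end, in the units of the state.
- robot.sense(): the state, without advancing time (a new reading comes with each control period).
- imaging.snapshot(name): name is "scene" or "top" or "wrist"; returns a dict with "image" (384x512x3 uint8, red, green, blue), "fovy" (degrees; the focal length in pixels is half the picture's height over the tangent of half this angle, whatever the lens; pixels are square), "cx", "cy" (the principal point, pixels), "world_from_camera" (4x4, takes a point from camera to world coordinates); the wrist camera has in their place "mount" (4x4, takes a point from camera to tool coordinates, whose origin is the TCP and whose axes are the flange's). Camera axes: x right, y down, z forward; pixel columns grow to the right and rows downward; lengths in m; the calibration is good to about 2 mm. A picture is of the moment at which its call begins: read the wrist's pose just before it. There is no depth.
- robot.hand_in(): hands the job in, once; it reports no verdict.
The state is a dict: "clock": time; "q": joint angles; "qd": joint speeds; "joint_torque": joint torques, N m; "tcp_pos": TCP position; "ee_rot": TCP orientation; "force": force on the tool from outside, world axes, zero at the start; "moment": the same for the moment, N m; "opening": finger opening in m.
Only numpy, scipy, OpenCV 4.12 (cv2) and the standard library are available. Lean on these libraries where they do the work, as an engineer would, in place of code of your own. Each camera call takes 0.05 s, during which the arm holds its last target.

TASK

Fill up the drying rack's row with the two glass blanks from the wooden carrier, one to a socket and seated down on their shoulders, without leaving a gap: first the empty socket next to the glass already standing there, then the last one nearest the robot. Then fetch the long spare stem bar (one for the big shelves) that lies in the tray under the rack: it is longer than the rack's open bay, so bring it up slantwise, end first, through that bay, and finish while holding it still in the gripper with the whole bar at least 5 cm clear above the rack. Keep all the glass upright, and leave the two blanks already standing in the row and the jar where they are.

Things in the scene. Friction and masses are not known exactly. Their poses are not given: they have to be found in the camera images.
- rack: fixed low drying rack of grey square steel rails in a steel drip tray. Origin: on the table plane under the centre of its open bay; x away from the robot, y to the left along the rack. Tray floor 12 mm up, tray rim 30 mm. Rails 20 mm square, their tops 105 mm and undersides 85 mm up. Outer edge at x +-125 mm, y -125 and +325 mm.
- bay (a point): centre of the open bay, level with the rails' tops (105 mm up); axes as the rack's. The bay is a clear opening 190 x 190 mm (x and y +-95 mm) between rails, with 73 mm of height between tray floor and rails' underside, empty but for the spare bar. The left bay follows behind its left rail (y 95 to 115 mm), y 115 to 295 mm.
- stem_bar (a point): centre of the top (109 mm up) of the fixed dark wooden stem bar in the left bay, 205 mm left of the open bay's centre; 190 mm long along x, 44 mm wide, 24 mm thick, with a row of four sockets 50 mm apart along x.
- socket1 (a point): mouth centre of the farthest socket of the row, on the stem bar's top (109 mm up); a glass blank stands in it.
- socket2 (a point): mouth centre of the second socket, 50 mm nearer; a glass blank stands in it.
- socket3 (a point): mouth centre of the third socket: empty, to be filled first. Through hole 13 mm wide with a 2.5 mm bevelled mouth.
- socket4 (a point): mouth centre of the fourth socket, nearest the robot: empty, to be filled second. Same hole.
- carrier: fixed wooden hand block on the table to the right of the rack, 110 (x) x 50 (y) x 45 mm high, origin centre of its underside, with two 13 mm through holes at x -28 and +28 mm; the two blanks to be moved stand in them, shoulders on its top.
- blank1: one of the two blanks in the carrier (either may go first): a clear blown-glass ornament blank, 40 g, standing stem down. Origin: centre of the stem's foot, z up along its axis. Going up: stem 10 mm thick (tapered foot) to 40 mm, where a flat shoulder 26 mm wide begins; barrel 36 mm wide with straight sides from 50 to 82 mm (take it there), then a spout 12 mm wide to the top at 104 mm.
- blank2: the other blank in the carrier, the same shape and origin.
- stood1: the blank standing in socket 1, the same shape; leave alone.
- stood2: the blank standing in socket 2, the same shape; leave alone.
- bar: loose spare stem bar, dark wood, straight, 22 x 22 mm and 300 mm long, about 0.11 kg, lying flat on the tray floor. Origin: centre of its underside; its y runs along its length (roughly the rack's y), z up. Its -y end shows in the open bay, 35 to 70 mm from the bay's right rail; the rest lies under the left bay, so it cannot be lifted level.
- bar_near_end (a point): centre of the bar's -y end face, the end that shows in the open bay.
- bar_deep_end (a point): centre of the bar's +y end face, under the left bay.
- jar: closed amber glass jar, 60 mm wide, 80 mm high, left and in front of the rack; leave alone. Origin: centre of its underside.
Mind the look-alikes: they are no part of the job. Leave any black or pink look-alike of the carrier alone.

How it is judged (in metres and radians):
On the way, in this order (a step that is already met when the one before it is completed fails the run):
1. a blank is seated and released in the third socket, next to the standing glass (((horizontal distance between blank1 and socket3 below 0.005 m and z of blank1 in the frame of socket3 below -0.035 m and angle between blank1's own z axis and vertical below 0.12 rad and contact force between blank1 and the fingers below 0.05 N) or (horizontal distance between blank2 and socket3 below 0.005 m and z of blank2 in the frame of socket3 below -0.035 m and angle between blank2's own z axis and vertical below 0.12 rad and contact force between blank2 and the fingers below 0.05 N))), for 0.2 s.
2. the other blank is seated and released in the fourth socket ((((horizontal distance between blank1 and socket3 below 0.005 m and z of blank1 in the frame of socket3 below -0.035 m and angle between blank1's own z axis and vertical below 0.12 rad and contact force between blank1 and the fingers below 0.05 N) and (horizontal distance between blank2 and socket4 below 0.005 m and z of blank2 in the frame of socket4 below -0.035 m and angle between blank2's own z axis and vertical below 0.12 rad and contact force between blank2 and the fingers below 0.05 N)) or ((horizontal distance between blank2 and socket3 below 0.005 m and z of blank2 in the frame of socket3 below -0.035 m and angle between blank2's own z axis and vertical below 0.12 rad and contact force between blank2 and the fingers below 0.05 N) and (horizontal distance between blank1 and socket4 below 0.005 m and z of blank1 in the frame of socket4 below -0.035 m and angle between blank1's own z axis and vertical below 0.12 rad and contact force between blank1 and the fingers below 0.05 N)))), for 0.2 s.
3. the spare bar is slantwise in the open bay, one end above the rails and the other still below them (((height (world z) of bar_near_end above 0.125 m and height (world z) of bar_deep_end below 0.085 m) or (height (world z) of bar_deep_end above 0.125 m and height (world z) of bar_near_end below 0.085 m)) and x of bar in the frame of rack between -0.095 and 0.095 m and y of bar in the frame of rack between -0.15 and 0.15 m), for 0.05 s.
At the end, for the whole second after the job is handed in: Both blanks stand seated in sockets 3 and 4 (within 5 mm, upright within 0.12 rad, not touched by the fingers); the bar is in the fingers' grip, still, touching neither rack, carrier nor glass, both its ends higher than 145 mm above the table (40 mm above the rails) (height (world z) of each of bar_near_end, bar_deep_end above 0.145 m and contact force between bar and the fingers above 1 N and linear speed of bar below 0.03 m/s and contact force between bar and rack below 0.05 N and contact force between bar and carrier below 0.05 N and contact force between bar and blank1 below 0.05 N and contact force between bar and blank2 below 0.05 N and contact force between bar and stood1 below 0.05 N and contact force between bar and stood2 below 0.05 N and (((horizontal distance between blank1 and socket3 below 0.005 m and z of blank1 in the frame of socket3 below -0.035 m and angle between blank1's own z axis and vertical below 0.12 rad and contact force between blank1 and the fingers below 0.05 N) and (horizontal distance between blank2 and socket4 below 0.005 m and z of blank2 in the frame of socket4 below -0.035 m and angle between blank2's own z axis and vertical below 0.12 rad and contact force between blank2 and the fingers below 0.05 N)) or ((horizontal distance between blank2 and socket3 below 0.005 m and z of blank2 in the frame of socket3 below -0.035 m and angle between blank2's own z axis and vertical below 0.12 rad and contact force between blank2 and the fingers below 0.05 N) and (horizontal distance between blank1 and socket4 below 0.005 m and z of blank1 in the frame of socket4 below -0.035 m and angle between blank1's own z axis and vertical below 0.12 rad and contact force between blank1 and the fingers below 0.05 N)))); the arm keeps its last pose, push and grip.
It fails at once if a blank is tipped over, thrown down or dropped (angle between any of blank1, blank2's own z axis and vertical above 0.6 rad).
It fails at once if glass already standing in the row is shifted, lifted or knocked over (distance of any of stood1, stood2 from where it was at the start of the episode above 0.012 m or angle between any of stood1, stood2's own z axis and vertical above 0.2 rad).
It fails at once if the jar is shifted (distance of jar from where it was at the start of the episode above 0.02 m).
It also fails if it takes over 72 s, if anything falls off the work surface, if the arm or the gripper's body presses on something with over 40 N, if the wrist force passes 120 N, or if a joint passes its speed limit or range.

## Working session

There is one attempt and no reset: what is moved stays moved. The work goes in short steps, Python scripts to look and compute and a tool call to move; the robot and the scene stay as the last step left them, time stands still between calls to the robot, and variables do not carry over. Pictures are saved under pics/ and viewed, and the job is handed in when it is done.

Besides the shell and the picture viewer there is one more tool, called after ">>>" as name([rows], argument=value, ...), one row to a line, values as JSON. jog_arm: Moves the arm, as the interface text tells. Its arguments: {"type":"object","properties":{"motion":{"type":"array","items":{"type":"array","items":{"type":"array","items":{"type":"number"}}}},"squeeze":{"type":"number"}},"required":["motion"]}

```bash
ls -la; mkdir -p pics
python3 - <<'E'
from cell import robot, imaging
import cv2
print(robot.sense(), robot.tcp_to_tips)
for n in ["scene","top","wrist"]:
    s=imaging.snapshot(n)
    cv2.imwrite(f"pics/{n}0.png",s["image"][:,:,::-1])
    print(n,{k:v for k,v in s.items() if k!="image"})
E
```

```text
total 12
drwxr-xr-x  3 agent agent 4096 Dec  7 05:13 .
drwxr-xr-x 23 root  root  4096 Dec  7 05:13 ..
drwxr-xr-x  2 agent agent 4096 Dec  7 05:13 pics
{'clock': 0.0, 'q': array([-7.64681161e+01,  1.72167686e+01,  8.71786383e+01, -6.12590388e-04,
        7.56709986e+01, -3.81640775e+00]), 'qd': array([ 0.04540741,  0.0198224 , -0.00382045,  0.06600661, -0.0750472 ,
       -0.01862831]), 'joint_torque': array([-5.28860164e-04, -5.31805301e+01, -3.52739847e+01,  7.08260620e-02,
        2.43462611e-02, -1.16759529e-04]), 'tcp_pos': array([ 0.16393422, -0.52475689,  0.22388768]), 'ee_rot': array([-1.79933702e+02, -3.82788869e-03,  1.73484414e+01]), 'force': array([ 0.00627637, -0.27137044, -0.05282782]), 'moment': array([ 0.00499073,  0.01374152, -0.04353268]), 'opening': 0.09403861295781656} 0.019
scene {'fovy': 49.439331174431615, 'cx': 255.10706447097573, 'cy': 193.0912518705829, 'world_from_camera': array([[ 0.61909913,  0.48016373, -0.62141698,  1.15248155],
       [ 0.78531155, -0.37709624,  0.49100326, -0.62904451],
       [ 0.00142795, -0.79198562, -0.61053807,  0.77944596],
       [ 0.        ,  0.        ,  0.        ,  1.        ]])}
top {'fovy': 57.639082993454075, 'cx': 251.6106273207579, 'cy': 186.93451712292915, 'world_from_camera': array([[ 0.00214197, -0.98678126,  0.16204367,  0.32840295],
       [-0.99960253, -0.00666793, -0.02739181, -0.05233795],
       [ 0.02811022, -0.1619206 , -0.98640333,  1.05883036],
       [ 0.        ,  0.        ,  0.        ,  1.        ]])}
wrist {'fovy': 63.245621021516094, 'cx': 258.08296577022935, 'cy': 193.96542142630645, 'mount': array([[ 5.07928219e-05, -9.58238335e-01, -2.85970787e-01,
         8.37840041e-02],
       [ 9.99999911e-01,  1.68314895e-04, -3.86378512e-04,
        -6.02895542e-05],
       [ 4.18375845e-04, -2.85970742e-01,  9.58238258e-01,
        -1.60004035e-01],
       [ 0.00000000e+00,  0.00000000e+00,  0.00000000e+00,
         1.00000000e+00]])}
```

View pics/scene0.png

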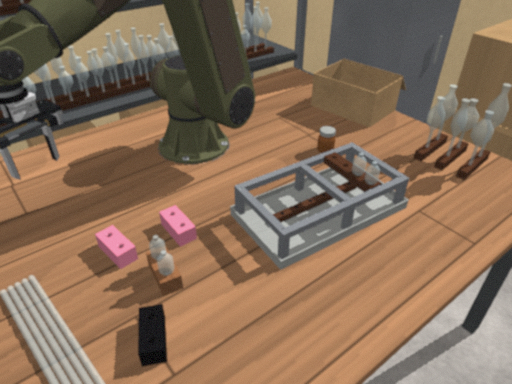

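View pics/top0.png

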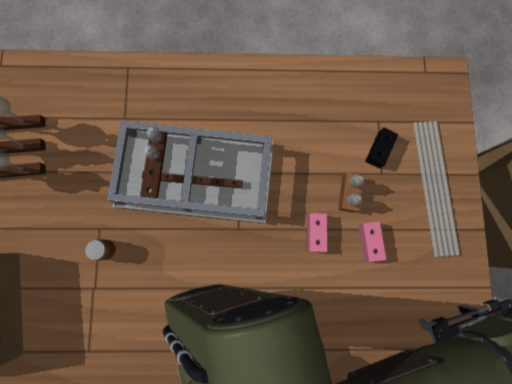

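View pics/wrist0.png

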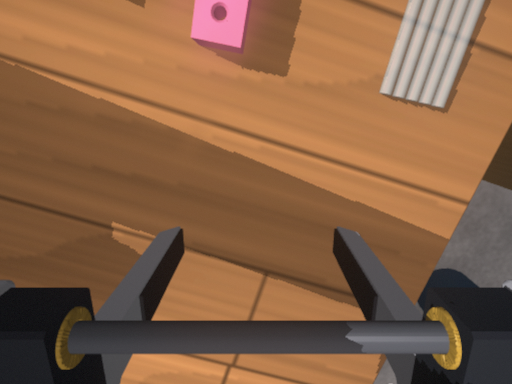

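The top view shows the rack around (193,170) and the standing glass at (154,133) and (154,150). The wooden carrier, holding two blanks, is near (352,192). Its look-alikes are pink at (317,232) and (373,242), and black at (381,147). Only the brown one at (352,192) holds glass, so that's the carrier. I'll confirm it with enlarged crops.

```bash
cat > h.py <<'E'
import numpy as np, cv2
from cell import robot, imaging
from scipy.spatial.transform import Rotation as R
def f(s): return s["image"].shape[0]/2/np.tan(np.radians(s["fovy"]/2))
def wfc(s,state=None):
    if "world_from_camera" in s: return s["world_from_camera"]
    T=np.eye(4); T[:3,:3]=R.from_euler("xyz",state["ee_rot"],degrees=True).as_matrix(); T[:3,3]=state["tcp_pos"]
    return T@s["mount"]
def ray(s,u,v,T):
    d=np.array([(u-s["cx"])/f(s),(v-s["cy"])/f(s),1.0]); return T[:3,3],T[:3,:3]@d
def onz(s,u,v,z,T):
    o,d=ray(s,u,v,T); return o+d*(z-o[2])/d[2]
def proj(s,p,T):
    c=np.linalg.inv(T)@np.append(p,1); return np.array([c[0]/c[2]*f(s)+s["cx"],c[1]/c[2]*f(s)+s["cy"]])
E
python3 - <<'E'
import cv2
t=cv2.imread("pics/top0.png"); s=cv2.imread("pics/scene0.png")
cv2.imwrite("pics/t_rack.png",cv2.resize(t[110:230,100:285],None,fx=4,fy=4,interpolation=cv2.INTER_CUBIC))
cv2.imwrite("pics/t_car.png",cv2.resize(t[120:270,290:420],None,fx=4,fy=4,interpolation=cv2.INTER_CUBIC))
cv2.imwrite("pics/s_rack.png",cv2.resize(s[120:270,220:420],None,fx=4,fy=4,interpolation=cv2.INTER_CUBIC))
cv2.imwrite("pics/s_car.png",cv2.resize(s[195:315,90:240],None,fx=4,fy=4,interpolation=cv2.INTER_CUBIC))
E
```

```text
(no output)
```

View pics/t_rack.png

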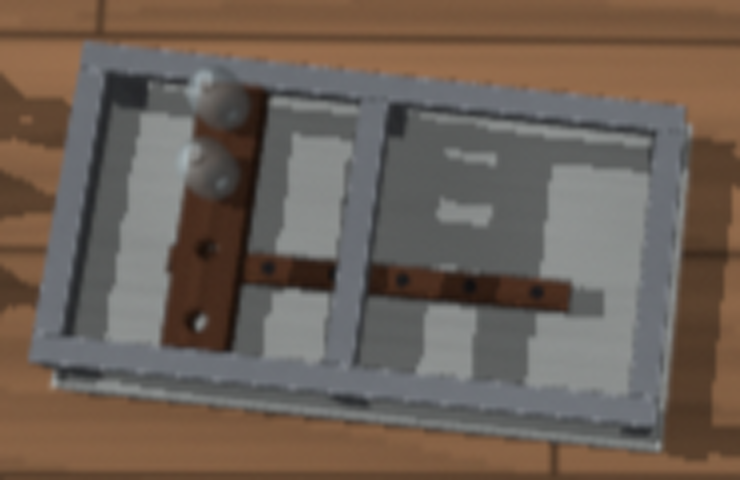

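View pics/t_car.png

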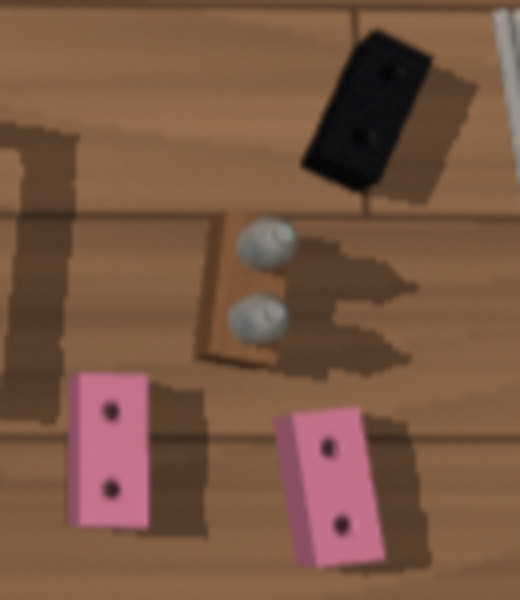

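View pics/s_rack.png

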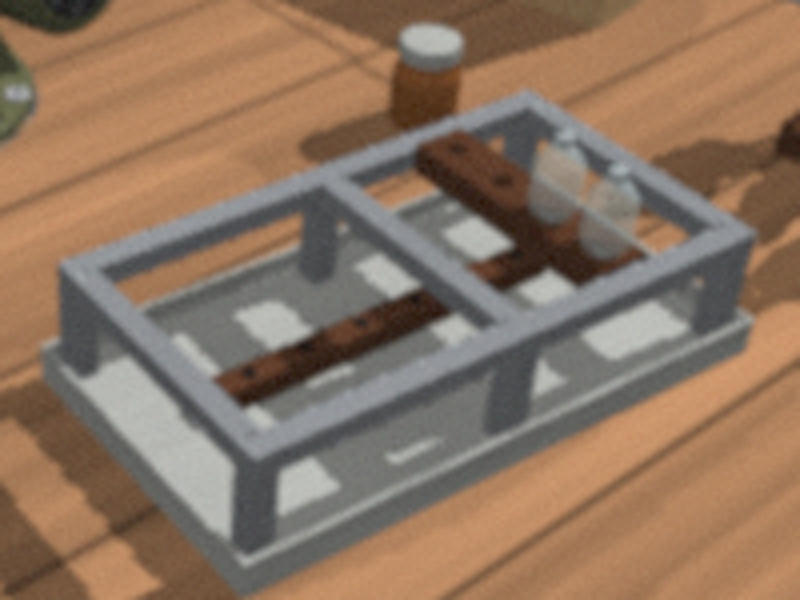

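View pics/s_car.png

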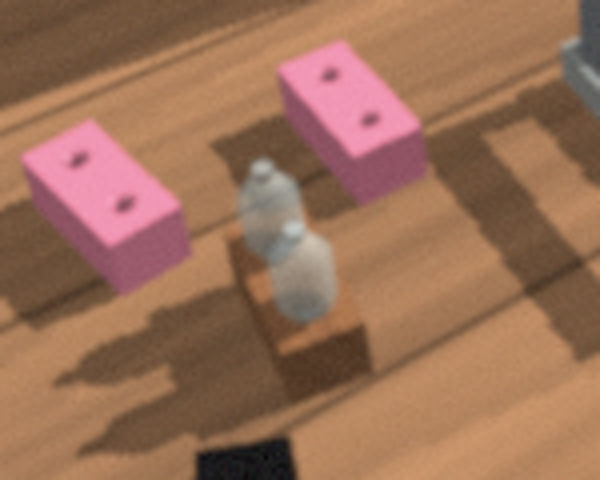

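```bash
cat > m1.py <<'E'
from h import *
st=imaging.snapshot("top"); T=st["world_from_camera"]
ss=imaging.snapshot("scene"); S=ss["world_from_camera"]
def tp(x,y,z,ox=100,oy=110): return onz(st,ox+x/4-.375,oy+y/4-.375,z,T)
def sp(x,y,z,ox=220,oy=120): return onz(ss,ox+x/4-.375,oy+y/4-.375,z,S)
C=np.array([tp(85,42,.105),tp(686,106,.105),tp(657,428,.105),tp(31,361,.105)])
print("top corners FL FR NR NL\n",C.round(4))
print([np.linalg.norm(C[i]-C[(i+1)%4]).round(4) for i in range(4)])
C2=np.array([sp(752,232,.105),sp(255,458,.105),sp(60,265,.105),sp(530,92,.105)])
print("scene\n",C2.round(4),[np.linalg.norm(C2[i]-C2[(i+1)%4]).round(4) for i in range(4)])
print("sock3,4 top",tp(207,248,.109),tp(197,321,.109)," scene",sp(502,180,.109),sp(458,149,.109))
print("bar end top centre",tp(570,297,.034), tp(245,268,.034),"scene",sp(230,392,.034))
for a,b in [((283,232),(292,230)),((267,313),(262,165))]:
    print("spout top",tp(*a,.109,290,120),"scene",sp(*b,.109,90,195))
E
python3 m1.py
```

```text
top corners FL FR NR NL
 [[ 0.6742  0.2917  0.105 ]
 [ 0.6319 -0.134   0.105 ]
 [ 0.403  -0.1126  0.105 ]
 [ 0.4467  0.3139  0.105 ]]
[np.float64(0.4278), np.float64(0.2299), np.float64(0.4287), np.float64(0.2285)]
scene
 [[ 0.673   0.2911  0.105 ]
 [ 0.631  -0.1322  0.105 ]
 [ 0.4066 -0.1105  0.105 ]
 [ 0.4503  0.3141  0.105 ]] [np.float64(0.4253), np.float64(0.2255), np.float64(0.4268), np.float64(0.2238)]
sock3,4 top [0.52533849 0.19779868 0.109     ] [0.47439787 0.20211793 0.109     ]  scene [0.52496055 0.19819492 0.109     ] [0.47668433 0.20365148 0.109     ]
bar end top centre [ 0.50580526 -0.05250633  0.034     ] [0.52596319 0.18882604 0.034     ] scene [ 0.51659112 -0.05011613  0.034     ]
spout top [ 0.51287655 -0.38292881  0.109     ] scene [ 0.51191835 -0.38469704  0.109     ]
spout top [ 0.4557019  -0.36896364  0.109     ] scene [ 0.45447556 -0.3732592   0.109     ]
```

```bash
cat >> h.py <<'E'
def pose(p,rpy):
    T=np.eye(4); T[:3,:3]=R.from_euler("xyz",rpy,degrees=True).as_matrix(); T[:3,3]=p; return T
def cur():
    s=robot.sense(); return pose(s["tcp_pos"],s["ee_rot"]),s
def delta(T1,T0=None):
    if T0 is None: T0=cur()[0]
    D=np.linalg.inv(T0)@T1
    w=R.from_matrix(D[:3,:3]).as_rotvec(); t=D[:3,3]*100
    n=max(np.linalg.norm(t)/4.17,np.degrees(np.linalg.norm(w))/7.16)
    print("w",w.round(4),"t_cm",t.round(3),"rows>=%.1f"%n)
    return w,t
E
python3 -c "
from h import *
delta(pose([0.484,-0.377,0.25],[180,0,-5.8]))"
```

```text
w [-5.00e-04  1.00e-04  4.04e-01] t_cm [34.957 -4.576 -2.576] rows>=8.5
```

>>> jog_arm([
  [[0,0,0.404,35,-4.6,-2.6,9.4],[0,0,0.404,35,-4.6,-2.6,9.4],[0,0,0.404,35,-4.6,-2.6,9.4],[0,0,0.404,35,-4.6,-2.6,9.4],[0,0,0.404,35,-4.6,-2.6,9.4],[0,0,0.404,35,-4.6,-2.6,9.4],[0,0,0.404,35,-4.6,-2.6,9.4],[0,0,0.404,35,-4.6,-2.6,9.4],[0,0,0.404,35,-4.6,-2.6,9.4],[0,0,0.404,35,-4.6,-2.6,9.4]],
])

```text
clock: 1.08
tcp_pos: [0.4885, -0.3737, 0.2503]
ee_rot: [-180.0, -0.0, -5.5]
force: [-0.1, 0.3, -0.4]
opening: 0.0944
```

Run:
```python
from h import *
T,s=cur(); print(s["clock"],s["tcp_pos"],s["ee_rot"])
w=imaging.snapshot("wrist"); cv2.imwrite("pics/w1.png",w["image"][:,:,::-1])
np.save("w1T.npy",T)
```

```text
1.0833 [ 0.4885359  -0.37368637  0.25026272] [-1.79966841e+02 -3.46817702e-02 -5.53638409e+00]
```

View pics/w1.png

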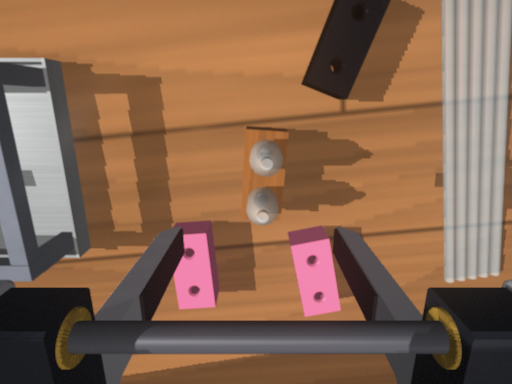

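Run:
```python
from h import *
T,s=cur(); print(s["clock"],s["tcp_pos"],s["ee_rot"],abs(s["qd"]).max())
w=imaging.snapshot("wrist"); im=w["image"][:,:,::-1]
cv2.imwrite("pics/w2.png",cv2.resize(im[110:240,215:315],None,fx=5,fy=5,interpolation=cv2.INTER_CUBIC)[:600])
np.save("w2T.npy",T)
```

```text
1.1333 [ 0.48637108 -0.37506585  0.24995627] [-1.79976084e+02  1.86974339e-02 -5.59291465e+00] 3.652989100891899
```

View pics/w2.png

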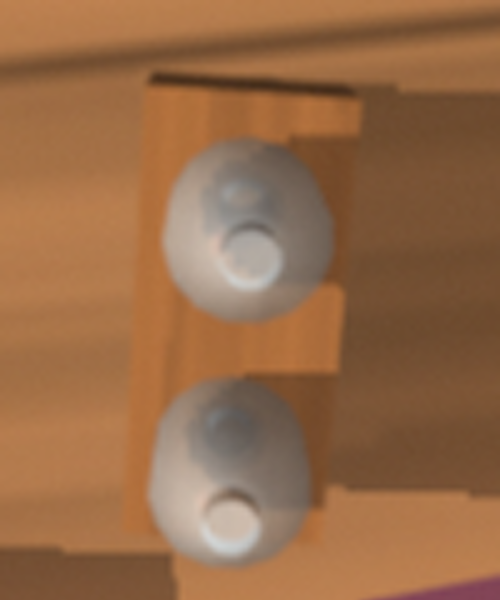

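Run:
```python
from h import *
for i in range(3):
    T,s=cur(); w=imaging.snapshot("wrist")
print(s["clock"],s["tcp_pos"],s["ee_rot"],abs(s["qd"]).max())
im=w["image"][:,:,::-1]
cv2.imwrite("pics/w3.png",cv2.resize(im[110:240,215:315],None,fx=5,fy=5,interpolation=cv2.INTER_CUBIC)[:600])
cv2.imwrite("pics/w3full.png",im)
np.savez("w3.npz",T=T)
g=im[110:240,215:315].copy()
# bright neutral discs
hsv=cv2.cvtColor(g,cv2.COLOR_BGR2HSV)
m=((hsv[...,2]>185)&(hsv[...,1]<60)).astype(np.uint8)
n,l,stt,c=cv2.connectedComponentsWithStats(m)
Tc=wfc(w,s)
for i in range(1,n):
    if stt[i,4]>15:
        u,v=c[i]+[215,110]; print(stt[i],u,v,onz(w,u,v,.109,Tc))
```

```text
1.2833 [ 0.48358816 -0.37714779  0.25018981] [-1.79990740e+02  3.23842703e-02 -5.83583703e+00] 0.8821524866320744
[ 32  40  18  15 134] 253.9179104477612 157.86567164179104 [ 0.51431157 -0.37597963  0.109     ]
[ 31  90  18  18 194] 253.7422680412371 209.68556701030928 [ 0.46111702 -0.37015872  0.109     ]
```

View pics/w3.png

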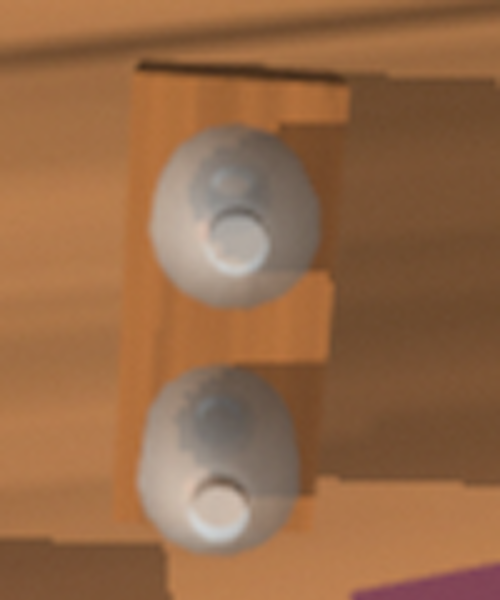

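Run:
```python
from h import *
T=np.load("w3.npz")["T"]
w=imaging.snapshot("wrist"); Tc=T@w["mount"]
q=lambda x,y,z: onz(w,215+x/5-.4,110+y/5-.4,z,Tc)
for p in [(238,243),(219,508)]: print("spout",q(*p,.109))
A,B=q(238,243,.109),q(219,508,.109); d=A-B; print("dist",np.linalg.norm(d),"yaw",np.degrees(np.arctan2(d[1],d[0])))
for p in [(137,68),(350,85),(310,532),(115,522)]: print("corner",q(*p,.045))
print(cur()[1]["tcp_pos"])
```

```text
spout [ 0.513165   -0.38397537  0.109     ]
spout [ 0.45899661 -0.37473481  0.109     ]
dist 0.054950905112591215 yaw -9.680868150621277
corner [ 0.54430664 -0.3645787   0.045     ]
corner [ 0.53554825 -0.41279091  0.045     ]
corner [ 0.42740888 -0.39438465  0.045     ]
corner [ 0.43498649 -0.3462539   0.045     ]
[ 0.48335147 -0.37745402  0.2505008 ]
```

```bash
python3 -c "
from h import *
T=cur()[0]
delta(pose([0.5135,-0.3842,0.25],[180,0,-5.8]))
delta(pose([0.5135,-0.3842,0.071],[180,0,-5.8]))"
```

```text
w [ 0.      0.0001 -0.0015] t_cm [3.068 0.362 0.05 ] rows>=0.7
w [ 0.      0.0001 -0.0015] t_cm [ 3.07   0.361 17.95 ] rows>=4.4
```

>>> jog_arm([
  [[0,0,0,3.07,0.36,4,9.4],[0,0,0,3.07,0.36,8,9.4],[0,0,0,3.07,0.36,11,8],[0,0,0,3.07,0.36,14,7],[0,0,0,3.07,0.36,16.5,7],[0,0,0,3.07,0.36,17.95,7],[0,0,0,3.07,0.36,17.95,7],[0,0,0,3.07,0.36,17.95,7],[0,0,0,3.07,0.36,17.95,7]],
], squeeze=12)

```text
clock: 2.13
tcp_pos: [0.5147, -0.3842, 0.0726]
ee_rot: [179.9, -0.1, -5.8]
force: [0.0, -0.5, 0.0]
opening: 0.0704
```

Run:
```python
from h import *
T,s=cur(); w=imaging.snapshot("wrist"); im=w["image"][:,:,::-1]
print(s["clock"],s["tcp_pos"],s["ee_rot"],s["opening"])
cv2.imwrite("pics/w4.png",im)
```

```text
2.1333 [ 0.51469597 -0.3842124   0.072614  ] [ 1.79931732e+02 -1.01215846e-01 -5.83999961e+00] 0.07043418986554191
```

View pics/w4.png

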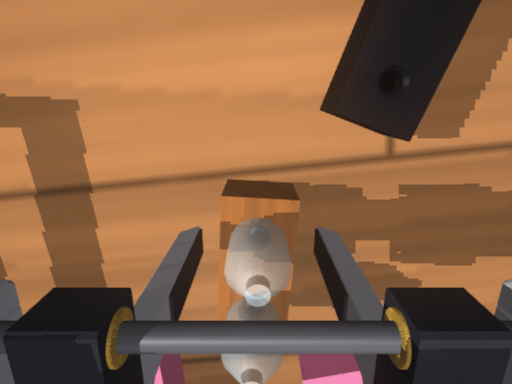

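The far blank's spout is at (258,294), centred between the fingertips at (202,230) and (315,230). I'll close on it and lift.

>>> jog_arm([
  [[0,0,0,0,0,0,3],[0,0,0,0,0,0,3],[0,0,0,0,0,0,3],[0,0,0,0,0,0,3],[0,0,0,0,0,0,3],[0,0,0,0,0,0,3]],
], squeeze=12)

```text
clock: 2.68
tcp_pos: [0.5146, -0.3834, 0.071]
ee_rot: [180.0, -0.0, -5.8]
force: [0.0, 0.3, 1.7]
opening: 0.0358
```

>>> jog_arm([
  [[0,0,0,0,0,-1.5,3],[0,0,0,0,0,-4,3],[0,0,0,0,0,-7,3],[0,0,0,0,0,-11,3],[0,0,0,0,0,-15,3],[0,0,0,0,0,-18,3],[0,0,0,0,0,-18,3]],
])

```text
clock: 3.27
tcp_pos: [0.5157, -0.3843, 0.2584]
ee_rot: [179.7, -0.5, -5.8]
force: [0.1, -0.7, -0.1]
opening: 0.0354
```

Run:
```python
from h import *
T,s=cur(); print(s["tcp_pos"],s["opening"],s["force"])
delta(pose([0.44,0.200,0.25],[180,0,-5.8]))
```

```text
[ 0.51574784 -0.38433602  0.25838313] 0.03542194684173215 [ 0.11623182 -0.69675397 -0.09522051]
w [ 0.0058 -0.0085  0.0001] t_cm [-13.44  -57.374   0.393] rows>=14.1
```

>>> jog_arm([
  [[0,0,0,-0.5,-2,0,3],[0,0,0,-1.2,-5,0,3],[0,0,0,-2.1,-9,0,3],[0,0,0,-3,-13,0,3],[0,0,0,-4,-17,0,3],[0,0,0,-4.9,-21,0,3],[0,0,0,-5.8,-25,0,3],[0,0,0,-6.8,-29,0,3],[0,0,0,-7.7,-33,0,3],[0,0,0,-8.6,-37,0,3]],
])

```text
clock: 4.1
tcp_pos: [0.4655, -0.0048, 0.2507]
ee_rot: [-180.0, 0.0, -5.8]
force: [1.9, -0.7, -0.6]
opening: 0.0355
```

>>> jog_arm([
  [[0,0,0,-0.9,-4,0,3],[0,0,0,-1.9,-8,0,3],[0,0,0,-2.8,-12,0,3],[0,0,0,-3.6,-15.5,0,3],[0,0,0,-4.2,-18.2,0,3],[0,0,0,-4.6,-19.8,0,3],[0,0,0,-4.7,-20.3,0,3],[0,0,0,-4.7,-20.3,0,3],[0,0,0,-4.7,-20.3,0,3],[0,0,0,-4.7,-20.3,0,3]],
])

```text
clock: 4.93
tcp_pos: [0.4403, 0.1991, 0.2508]
ee_rot: [180.0, 0.0, -5.9]
force: [1.0, -0.1, -0.5]
opening: 0.0356
```

Run:
```python
from h import *
for i in range(3):
    T,s=cur(); w=imaging.snapshot("wrist")
im=w["image"][:,:,::-1]
print(s["clock"],s["tcp_pos"],s["ee_rot"],s["opening"],abs(s["qd"]).max())
cv2.imwrite("pics/w5.png",im); np.savez("w5.npz",T=T)
cv2.imwrite("pics/w5c.png",cv2.resize(im[80:230,200:330],None,fx=4,fy=4,interpolation=cv2.INTER_CUBIC))
```

```text
5.0333 [0.44039222 0.19916926 0.25097511] [ 1.79998036e+02 -9.38035182e-03 -5.88039746e+00] 0.035368328380522326 0.25025790082541516
```

View pics/w5.png

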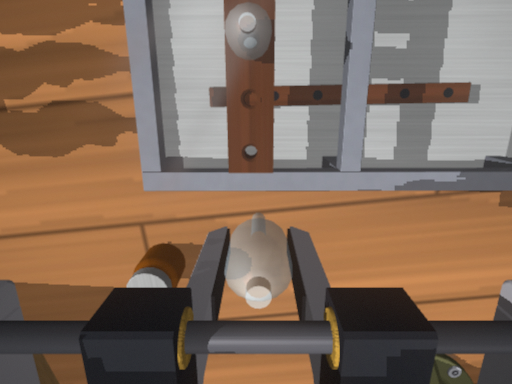

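View pics/w5c.png

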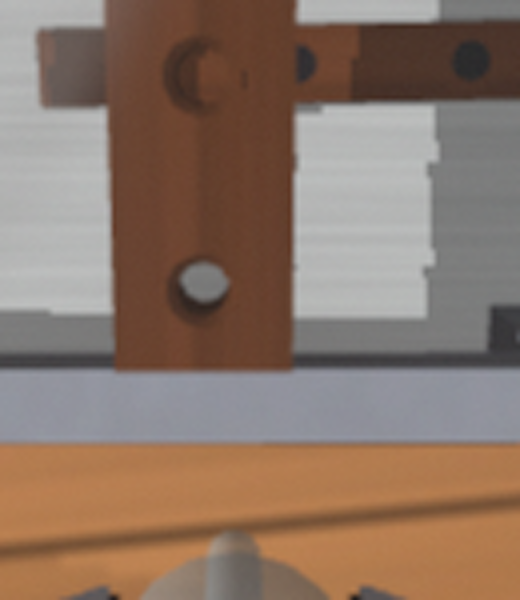

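Run:
```python
import cv2,numpy as np
im=cv2.imread("pics/w5.png")
c=im[85:180,220:285].astype(float)
c=np.clip(c*2.2-20,0,255).astype(np.uint8)
cv2.imwrite("pics/w5d.png",cv2.resize(c,None,fx=6,fy=6,interpolation=cv2.INTER_CUBIC))
```

```text
(no output)
```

View pics/w5d.png

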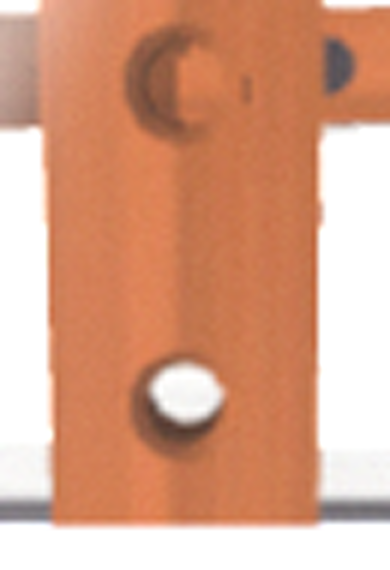

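Run:
```python
from h import *
T=np.load("w5.npz")["T"]; w=imaging.snapshot("wrist"); Tc=T@w["mount"]
q=lambda x,y,z: onz(w,220+x/6-.42,85+y/6-.42,z,Tc)
print("s3",q(183,84,.109),"s4",q(186,403,.109),"end corners",q(52,524,.109),q(320,524,.109))
a,b=q(183,84,.109),q(186,403,.109); print(np.linalg.norm(a-b),np.degrees(np.arctan2(*(a-b)[1::-1])))
# held blank spout in image
for p in [(258.5,295)]: 
    x=onz(w,*p,T[2,3]+.038,Tc); print("spout held",x,"tool", (np.linalg.inv(T)@np.append(x,1))[:3])
```

```text
s3 [0.52651437 0.19795491 0.109     ] s4 [0.47736956 0.20289017 0.109     ] end corners [0.45972804 0.22706884 0.109     ] [0.4552046  0.18308768 0.109     ]
0.04939199393114647 -5.734582457190204
spout held [0.44003403 0.19914159 0.28897511] tool [-3.47248049e-04  6.55294535e-05 -3.80000551e-02]
```

```bash
python3 -c "
from h import *
delta(pose([0.5262,0.198,0.25],[180,0,-5.8]))
delta(pose([0.5262,0.198,0.18],[180,0,-5.8]))"
```

```text
w [ 0.     -0.0001 -0.0011] t_cm [ 8.558 -0.735  0.1  ] rows>=2.1
w [ 0.     -0.0001 -0.0011] t_cm [ 8.557 -0.735  7.1  ] rows>=2.7
```

>>> jog_arm([
  [[0,0,0,3,-0.3,0,3],[0,0,0,6,-0.6,0,3],[0,0,0,8.2,-0.7,0,3],[0,0,0,8.56,-0.74,1,3],[0,0,0,8.56,-0.74,3,3],[0,0,0,8.56,-0.74,5,3],[0,0,0,8.56,-0.74,6.5,3],[0,0,0,8.56,-0.74,6.9,3],[0,0,0,8.56,-0.74,6.9,3],[0,0,0,8.56,-0.74,6.9,3]],
])

```text
clock: 5.97
tcp_pos: [0.5261, 0.1988, 0.1827]
ee_rot: [-180.0, -0.0, -5.8]
force: [-0.4, 0.1, 0.6]
opening: 0.0357
```

Run:
```python
from h import *
for i in range(2):
    T,s=cur(); w=imaging.snapshot("wrist")
sc=imaging.snapshot("scene")["image"][:,:,::-1]
print(s["clock"],s["tcp_pos"],s["ee_rot"],s["force"],abs(s["qd"]).max())
cv2.imwrite("pics/w6.png",w["image"][:,:,::-1])
cv2.imwrite("pics/s6.png",cv2.resize(sc[120:220,310:420],None,fx=5,fy=5,interpolation=cv2.INTER_CUBIC))
```

```text
6.0167 [0.52628833 0.19888566 0.1830534 ] [-1.79965886e+02 -7.93582480e-02 -5.80413569e+00] [-0.01021823  0.65628559 -0.75076388] 0.3639736000300707
```

View pics/w6.png

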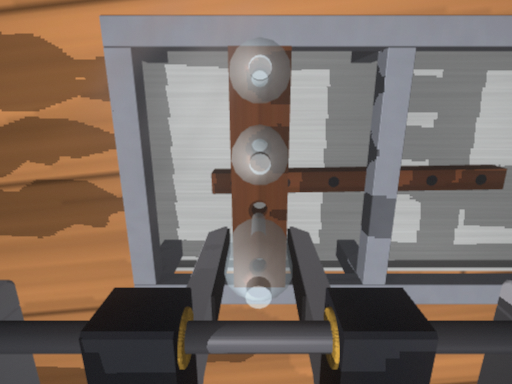

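View pics/s6.png

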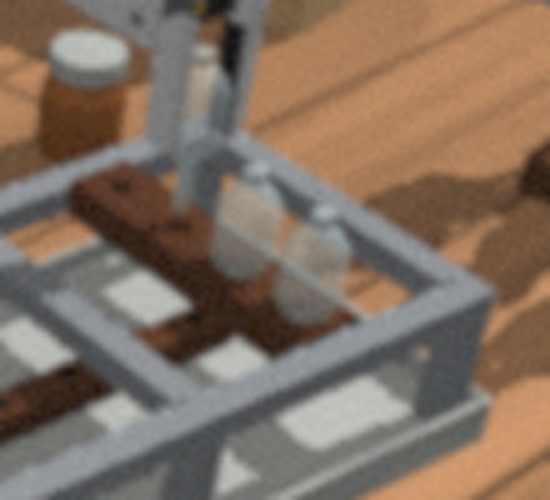

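>>> jog_arm([
  [[0,0,0,0,0.05,0.4,3],[0,0,0,0,0.05,0.8,3],[0,0,0,0,0.05,1.2,3],[0,0,0,0,0.05,1.5,3],[0,0,0,0,0.05,1.5,3]],
])

```text
clock: 6.53
tcp_pos: [0.5259, 0.1982, 0.1662]
ee_rot: [180.0, 0.0, -5.8]
force: [1.8, -0.3, -1.8]
opening: 0.0356
```

Run:
```python
from h import *
T,s=cur(); w=imaging.snapshot("wrist")
print(s["clock"],s["tcp_pos"],s["ee_rot"],s["force"],s["moment"])
im=w["image"][:,:,::-1]
c=np.clip(im[180:300,210:310].astype(float)*1.8-10,0,255).astype(np.uint8)
cv2.imwrite("pics/w7.png",cv2.resize(c,None,fx=5,fy=5,interpolation=cv2.INTER_CUBIC))
```

```text
6.5333 [0.52594974 0.19821569 0.16619707] [ 1.79979756e+02  2.00430113e-02 -5.80048601e+00] [ 1.84211573 -0.27133825 -1.7987735 ] [-0.08375252 -0.46332369  0.01872281]
```

View pics/w7.png

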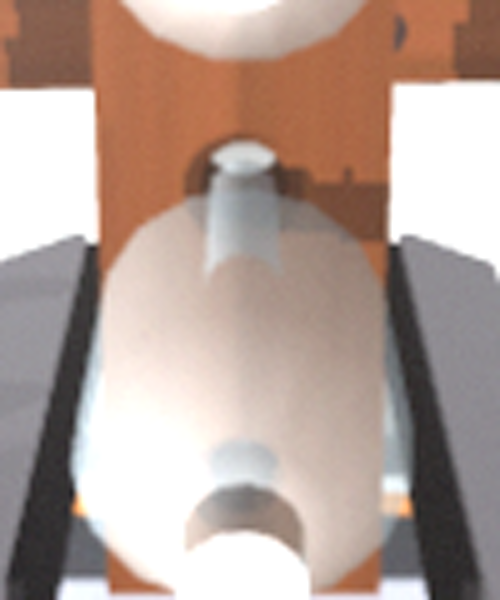

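>>> jog_arm([
  [[0,0,0,0.05,0,0.4,3],[0,0,0,0.05,0,0.8,3],[0,0,0,0.05,0,1.2,3],[0,0,0,0.05,0,1.5,3],[0,0,0,0.05,0,1.5,3]],
])

```text
clock: 7.0
tcp_pos: [0.5263, 0.1982, 0.1511]
ee_rot: [180.0, 0.0, -5.8]
force: [1.2, -0.2, -1.2]
opening: 0.0357
```

>>> jog_arm([
  [[0,0,0,0.07,0,0.4,3],[0,0,0,0.07,0,0.8,3],[0,0,0,0.07,0,1.2,3],[0,0,0,0.07,0,1.5,3],[0,0,0,0.07,0,1.5,3]],
])

```text
clock: 7.42
tcp_pos: [0.5268, 0.1981, 0.1361]
ee_rot: [180.0, 0.1, -5.8]
force: [0.2, -0.5, -0.8]
opening: 0.0358
```

>>> jog_arm([
  [[0,0,0,0,0,0.1,3],[0,0,0,0,0,0.1,3.4],[0,0,0,0,0,0.1,4],[0,0,0,0,0,0.1,5],[0,0,0,0,0,0.1,6],[0,0,0,0,0,0.1,6.5],[0,0,0,0,0,0.1,6.5],[0,0,0,0,0,0.1,6.5]],
])

```text
clock: 8.08
tcp_pos: [0.5272, 0.1983, 0.136]
ee_rot: [-180.0, -0.0, -5.8]
force: [-0.8, -0.2, -1.0]
opening: 0.0644
```

Run:
```python
from h import *
T,s=cur(); w=imaging.snapshot("wrist")
print(s["clock"],s["tcp_pos"],s["opening"],s["force"])
cv2.imwrite("pics/w8.png",w["image"][:,:,::-1])
sc=imaging.snapshot("scene")["image"][:,:,::-1]
cv2.imwrite("pics/s8.png",cv2.resize(sc[120:220,310:420],None,fx=5,fy=5,interpolation=cv2.INTER_CUBIC))
```

```text
8.0833 [0.52718083 0.19825525 0.13601227] 0.06439461682436355 [-0.81617206 -0.19981139 -0.95726794]
```

View pics/w8.png

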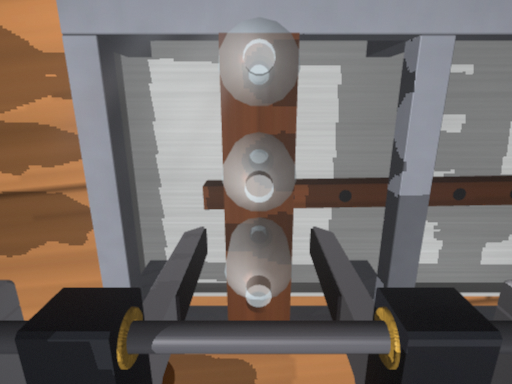

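View pics/s8.png

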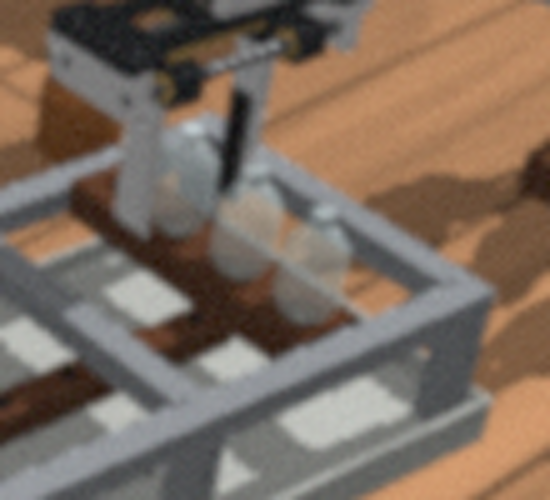

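```bash
python3 -c "
from h import *
T,s=cur(); T=pose([.5268,.1981,.135],[180,0,-5.8])
delta(pose([0.4585,-0.3747,0.25],[180,0,-5.8]),T)"
```

```text
w [0. 0. 0.] t_cm [ -1.007  57.677 -11.5  ] rows>=14.1
```

>>> jog_arm([
  [[0,0,0,0,0,-2,6.5],[0,0,0,0,0,-5,6.5],[0,0,0,0,0,-9,6.5],[0,0,0,0,3,-11.3,7],[0,0,0,-0.2,7,-11.5,7],[0,0,0,-0.4,11,-11.5,7],[0,0,0,-0.6,15,-11.5,7],[0,0,0,-0.7,19,-11.5,7],[0,0,0,-0.8,23,-11.5,7],[0,0,0,-0.9,27,-11.5,7]],
])

```text
clock: 9.02
tcp_pos: [0.4903, -0.0713, 0.2512]
ee_rot: [180.0, -0.0, -5.8]
force: [0.3, 0.1, 0.4]
opening: 0.0701
```

>>> jog_arm([
  [[0,0,0,0,4,0,7],[0,0,0,0,8,0,7],[0,0,0,0,12,0,7],[0,0,0,0,16,0,7],[0,0,0,-0.1,20,0,7],[0,0,0,-0.1,24,0,7],[0,0,0,-0.1,27.5,0,7],[0,0,0,-0.1,30,0,7],[0,0,0,-0.1,30.7,0,7],[0,0,0,-0.1,30.7,0,7]],
])

```text
clock: 9.85
tcp_pos: [0.4584, -0.376, 0.2504]
ee_rot: [-180.0, 0.0, -5.9]
force: [-0.4, 0.5, -0.7]
opening: 0.0699
```

Run:
```python
from h import *
for i in range(3):
    T,s=cur(); w=imaging.snapshot("wrist")
print(s["clock"],s["tcp_pos"],s["ee_rot"])
delta(pose([0.4585,-0.3747,0.071],[180,0,-5.8]))
cv2.imwrite("pics/w9.png",w["image"][:,:,::-1])
```

```text
9.95 [ 0.45909089 -0.37396553  0.25084676] [-1.79977624e+02  1.03622905e-02 -5.78520088e+00]
w [-0.0002 -0.0001  0.001 ] t_cm [-0.067  0.121 18.007] rows>=4.3
```

View pics/w9.png

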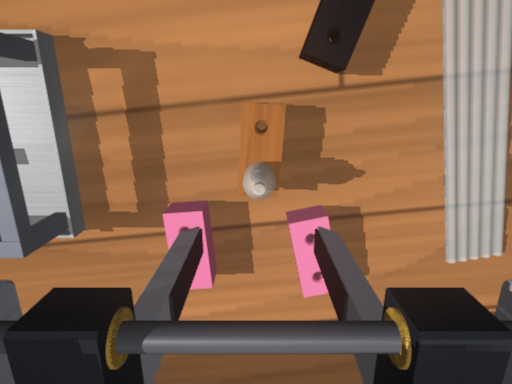

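Run:
```python
from h import *
T,s=cur(); w=imaging.snapshot("wrist"); print(onz(w,259.3,188,.109,wfc(w,s)),s["tcp_pos"])
delta(pose([0.4590,-0.3747,0.071],[180,0,-5.8]))
```

```text
[ 0.45898744 -0.37456945  0.109     ] [ 0.45926885 -0.37359967  0.2510741 ]
w [ 0.     -0.0003  0.0015] t_cm [-0.031  0.122 18.024] rows>=4.3
```

>>> jog_arm([
  [[0,0,0,0,0.1,4,7],[0,0,0,0,0.1,8,7],[0,0,0,0,0.1,11,7],[0,0,0,0,0.1,14,7],[0,0,0,0,0.1,16.5,7],[0,0,0,0,0.1,17.9,7],[0,0,0,0,0.1,17.9,7],[0,0,0,0,0.1,17.9,7],[0,0,0,0,0.1,17.9,7]],
], squeeze=12)

```text
clock: 10.8
tcp_pos: [0.4596, -0.3757, 0.0736]
ee_rot: [179.9, -0.1, -5.8]
force: [0.1, -0.5, 0.5]
opening: 0.0698
```

>>> jog_arm([
  [[0,0,0,0,0,0,3],[0,0,0,0,0,0,3],[0,0,0,0,0,0,3],[0,0,0,0,0,0,3],[0,0,0,0,0,0,3],[0,0,0,0,0,0,3]],
], squeeze=12)

```text
clock: 11.3
tcp_pos: [0.4589, -0.3759, 0.0721]
ee_rot: [180.0, -0.0, -5.8]
force: [-1.1, -0.2, 1.5]
opening: 0.0355
```

>>> jog_arm([
  [[0,0,0,0,0,-1.5,3],[0,0,0,0,0,-4,3],[0,0,0,0,0,-7,3],[0,0,0,0,0,-11,3],[0,0,0,0,0,-15,3],[0,0,0,-0.2,-3,-17.7,3],[0,0,0,-0.4,-7,-18,3],[0,0,0,-0.8,-11,-18,3],[0,0,0,-1,-15,-18,3],[0,0,0,-1.3,-19,-18,3]],
])

```text
clock: 12.13
tcp_pos: [0.4647, -0.1838, 0.2521]
ee_rot: [180.0, -0.0, -5.8]
force: [0.9, 0.9, -0.3]
opening: 0.0359
```

>>> jog_arm([
  [[0,0,0,-0.3,-4,0,3],[0,0,0,-0.6,-8,0,3],[0,0,0,-0.9,-12,0,3],[0,0,0,-1.2,-16,0,3],[0,0,0,-1.5,-20,0,3],[0,0,0,-1.8,-24,0,3],[0,0,0,-2,-28,0,3],[0,0,0,-2.3,-32,0,3],[0,0,0,-2.6,-35,0,3],[0,0,0,-2.7,-37,0,3]],
])

```text
clock: 12.97
tcp_pos: [0.475, 0.1882, 0.2519]
ee_rot: [-180.0, 0.0, -5.7]
force: [0.5, -0.3, 0.5]
opening: 0.0352
```

>>> jog_arm([
  [[0,0,0,-0.1,-1.4,0,3],[0,0,0,-0.1,-1.8,0,3],[0,0,0,-0.1,-1.8,0,3],[0,0,0,-0.1,-1.8,0,3],[0,0,0,-0.1,-1.8,0,3]],
])

```text
clock: 13.38
tcp_pos: [0.4765, 0.2024, 0.252]
ee_rot: [180.0, -0.0, -5.9]
force: [0.2, 0.4, -0.1]
opening: 0.0357
```

Run:
```python
from h import *
for i in range(2):
    T,s=cur(); w=imaging.snapshot("wrist")
print(s["clock"],s["tcp_pos"],s["ee_rot"],s["opening"])
delta(pose([0.4770,0.2032,0.184],[180,0,-5.8]))
cv2.imwrite("pics/w10.png",w["image"][:,:,::-1])
```

```text
13.4333 [0.47654338 0.20244024 0.25204392] [ 1.79996836e+02 -6.62755205e-03 -5.86256528e+00] 0.03586239442967998
w [-0.0001 -0.0001 -0.0011] t_cm [ 0.038 -0.068  6.807] rows>=1.6
```

View pics/w10.png

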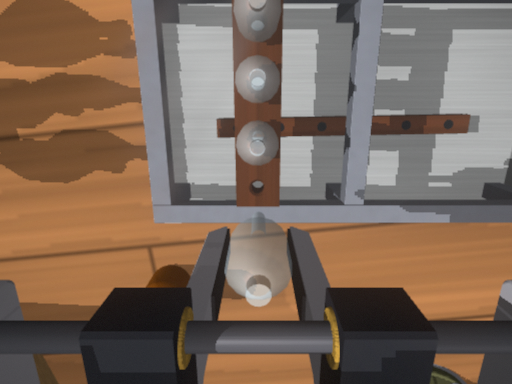

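Run:
```python
from h import *
T,s=cur(); w=imaging.snapshot("wrist"); im=w["image"][:,:,::-1]
print(onz(w,258,186,.109,wfc(w,s)),s["tcp_pos"])
c=np.clip(im[160:215,225:295].astype(float)*2-10,0,255).astype(np.uint8)
cv2.imwrite("pics/w11.png",cv2.resize(c,None,fx=8,fy=8,interpolation=cv2.INTER_CUBIC))
```

```text
[0.47820171 0.20268796 0.109     ] [0.47654278 0.2025616  0.25206863]
```

View pics/w11.png

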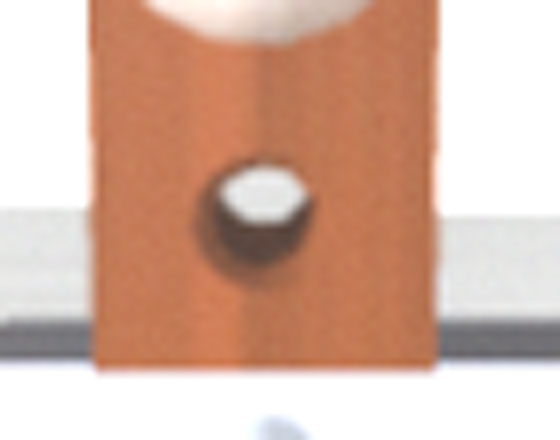

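>>> jog_arm([
  [[0,0,0,0.06,-0.07,1.5,3],[0,0,0,0.06,-0.07,3.5,3],[0,0,0,0.06,-0.07,5.5,3],[0,0,0,0.06,-0.07,6.8,3],[0,0,0,0.06,-0.07,7.2,3],[0,0,0,0.06,-0.07,7.2,3],[0,0,0,0.06,-0.07,7.2,3]],
])

```text
clock: 14.12
tcp_pos: [0.4774, 0.2039, 0.1807]
ee_rot: [-180.0, -0.0, -5.8]
force: [0.2, 0.1, 0.0]
opening: 0.0356
```

Run:
```python
from h import *
T,s=cur(); w=imaging.snapshot("wrist"); im=w["image"][:,:,::-1]
print(s["tcp_pos"],s["force"])
c=np.clip(im[180:300,210:310].astype(float)*1.8-10,0,255).astype(np.uint8)
cv2.imwrite("pics/w12.png",cv2.resize(c,None,fx=5,fy=5,interpolation=cv2.INTER_CUBIC))
```

```text
[0.47741668 0.20389047 0.18073724] [0.2356587  0.07606099 0.02700434]
```

View pics/w12.png

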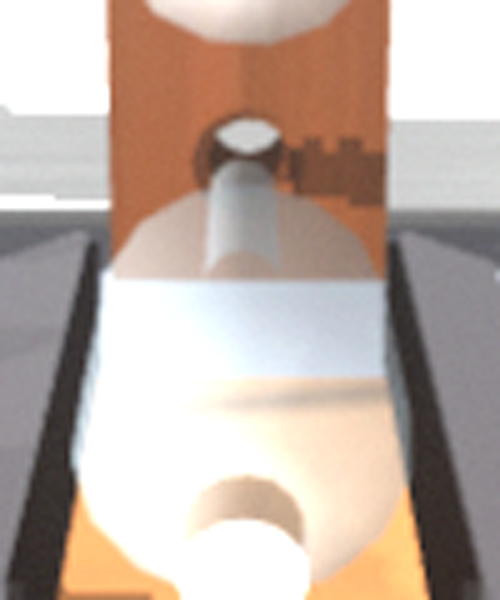

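>>> jog_arm([
  [[0,0,0,0,0.05,0.4,3],[0,0,0,0,0.05,0.8,3],[0,0,0,0,0.05,1.2,3],[0,0,0,0,0.05,1.5,3],[0,0,0,0,0.05,1.5,3]],
])

```text
clock: 14.58
tcp_pos: [0.4768, 0.2034, 0.1642]
ee_rot: [180.0, 0.1, -5.8]
force: [0.0, -0.7, -0.4]
opening: 0.0358
```

>>> jog_arm([
  [[0,0,0,0.03,0,0.4,3],[0,0,0,0.03,0,0.8,3],[0,0,0,0.03,0,1.2,3],[0,0,0,0.03,0,1.5,3],[0,0,0,0.03,0,1.5,3]],
])

```text
clock: 15.0
tcp_pos: [0.4771, 0.2034, 0.1492]
ee_rot: [180.0, 0.1, -5.8]
force: [-0.2, 0.2, -0.6]
opening: 0.0358
```

>>> jog_arm([
  [[0,0,0,0,0,0.4,3],[0,0,0,0,0,0.8,3],[0,0,0,0,0,1.2,3],[0,0,0,0,0,1.3,3],[0,0,0,0,0,1.3,3]],
])

```text
clock: 15.42
tcp_pos: [0.4772, 0.2034, 0.1366]
ee_rot: [180.0, 0.0, -5.8]
force: [-0.1, 0.6, 0.3]
opening: 0.0353
```

>>> jog_arm([
  [[0,0,0,0,0,0,3.4],[0,0,0,0,0,0,4],[0,0,0,0,0,0,5],[0,0,0,0,0,0,6],[0,0,0,0,0,0,6.5],[0,0,0,0,0,0,6.5],[0,0,0,0,0,0,6.5]],
])

```text
clock: 16.0
tcp_pos: [0.4773, 0.2035, 0.137]
ee_rot: [-180.0, -0.0, -5.8]
force: [0.4, 0.1, -0.6]
opening: 0.0647
```

>>> jog_arm([
  [[0,0,0,0,0,-2,6.5],[0,0,0,0,0,-5,6.5],[0,0,0,0,0,-9,6.5],[0,0,0,0,0,-12,6.5],[0,0,0,0,0,-12.5,6.5],[0,0,0,0,0,-12.5,6.5],[0,0,0,0,0,-12.5,6.5]],
])

```text
clock: 16.58
tcp_pos: [0.4771, 0.2034, 0.261]
ee_rot: [180.0, 0.0, -5.8]
force: [0.5, 0.7, 0.0]
opening: 0.0648
```

Run:
```python
from h import *
T,s=cur(); w=imaging.snapshot("wrist")
print(s["clock"],s["tcp_pos"],s["opening"],s["force"])
cv2.imwrite("pics/w13.png",w["image"][:,:,::-1])
sc=imaging.snapshot("scene")["image"][:,:,::-1]
cv2.imwrite("pics/s13.png",cv2.resize(sc[120:220,310:420],None,fx=5,fy=5,interpolation=cv2.INTER_CUBIC))
```

```text
16.5833 [0.47708697 0.20338375 0.26101773] 0.06483338527377476 [0.54467933 0.66275593 0.04607623]
```

View pics/w13.png

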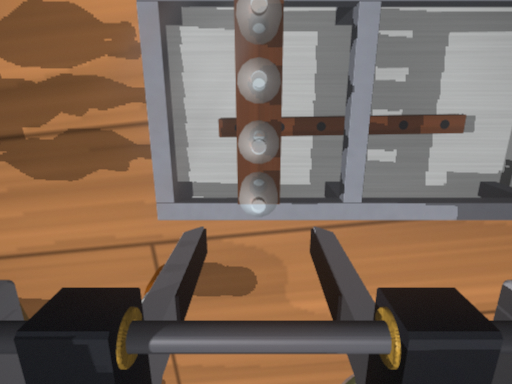

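View pics/s13.png

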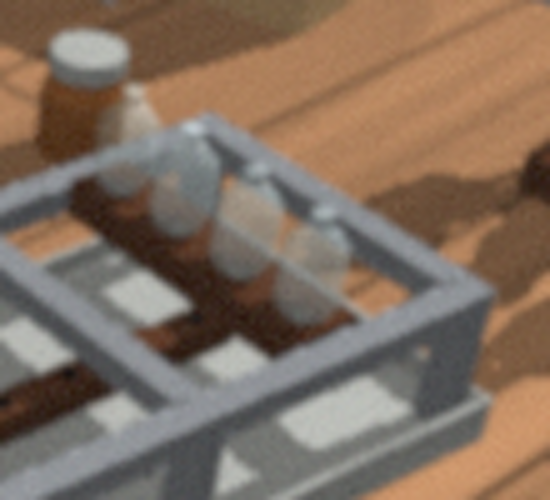

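All four blanks stand in line: spouts at (259,5), (259,82), (259,145) and (259,205) in the wrist view, with the scene view agreeing. Next is the bar.

```bash
python3 -c "
from h import *
delta(pose([0.511,-0.0065,0.26],[180,0,84.2]))"
```

```text
w [-1.1000e-03  2.8000e-03 -1.5707e+00] t_cm [ 5.516 20.529  0.033] rows>=12.6
```

>>> jog_arm([
  [[0,0,-0.1,0.4,1.5,0,6.5],[0,0,-0.22,0.8,3,0,6.5],[0,0,-0.34,1.2,4.5,0,6.5],[0,0,-0.46,1.6,6,0,6.5],[0,0,-0.58,2,7.5,0,6.5],[0,0,-0.7,2.4,9,0,6.5],[0,0,-0.82,2.8,10.5,0,6.5],[0,0,-0.94,3.2,12,0,6.5],[0,0,-1.06,3.6,13.5,0,6.5],[0,0,-1.17,4.1,15.5,0,6.5]],
])

```text
clock: 17.52
tcp_pos: [0.5021, 0.0447, 0.2605]
ee_rot: [-179.9, 0.1, 61.6]
force: [0.4, -0.3, 0.7]
opening: 0.065
```

```bash
python3 -c "
from h import *
print(cur()[1]['q'])
delta(pose([0.511,-0.0065,0.26],[180,0,84.2]))"
```

```text
[9.24977918e-01 9.81948569e+00 9.13807093e+01 7.71410520e-03
 7.89331487e+01 2.93079999e+01]
w [-0.0023  0.0006 -0.3942] t_cm [-4.087  3.216  0.048] rows>=3.2
```

>>> jog_arm([
  [[0,0,-0.1,-1,0.8,0,6.5],[0,0,-0.22,-2.2,1.8,0,6.5],[0,0,-0.34,-3.5,2.8,0,6.5],[0,0,-0.4,-4.1,3.2,0,6.5],[0,0,-0.4,-4.1,3.2,0,6.5],[0,0,-0.4,-4.1,3.2,0,6.5],[0,0,-0.4,-4.1,3.2,0,6.5]],
])

```text
clock: 18.1
tcp_pos: [0.5106, -0.0057, 0.2613]
ee_rot: [-179.9, -0.0, 84.0]
force: [-0.4, 0.2, -0.4]
opening: 0.065
```

Run:
```python
from h import *
for i in range(2):
    T,s=cur(); w=imaging.snapshot("wrist")
np.savez("w14.npz",T=T)
print(s["clock"],s["tcp_pos"],s["ee_rot"],s["q"])
cv2.imwrite("pics/w14.png",w["image"][:,:,::-1])
cv2.imwrite("pics/w14b.png",cv2.resize(w["image"][:,:,::-1],(800,600),interpolation=cv2.INTER_CUBIC))
```

```text
18.15 [ 0.51063543 -0.00561304  0.26150205] [-1.79956385e+02 -6.00049221e-03  8.40759074e+01] [-4.74316661e+00  1.05852841e+01  9.03494797e+01  7.02463992e-03
  7.91087187e+01  1.17959384e+00]
```

View pics/w14b.png

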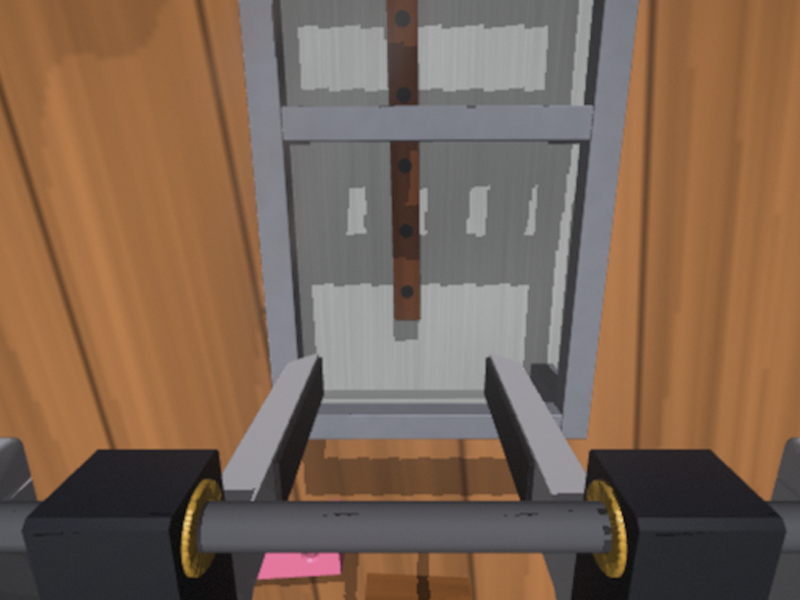

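Run:
```python
from h import *
w=imaging.snapshot("wrist"); T=np.load("w14.npz")["T"]; Tc=T@w["mount"]
q=lambda x,y,z: onz(w,(x+.5)*.64-.5,(y+.5)*.64-.5,z,Tc)
e=[q(393,319.5,.034),q(421,319.5,.034)]; f2=[q(390,143,.034),q(419,143,.034)]
print(e,f2,np.linalg.norm(e[0]-e[1]))
a=(e[0]+e[1])/2; b=(f2[0]+f2[1])/2
print("end",a,"rail",b,"dir deg",np.degrees(np.arctan2(*(b-a)[1::-1])))
# bay inner corners at z .105
print("bay corners",[q(*p,.105).round(4) for p in [(283,140),(590,140),(562,414),(300,414)]])
O=np.array([.531,-.0085]);ya=np.radians(-5.8);X=np.array([np.cos(ya),np.sin(ya)]);Y=np.array([-X[1],X[0]])
for p in (a,b): print("rack coords",(p[:2]-O)@X,(p[:2]-O)@Y)
d=(b-a)[:2]/np.linalg.norm((b-a)[:2])
print("grasp 70mm",a[:2]+.07*d, "deep end",a[:2]+.3*d)
```

```text
[array([ 0.49696671, -0.05025315,  0.034     ]), array([ 0.52031215, -0.05266826,  0.034     ])] [array([0.51007823, 0.08973105, 0.034     ]), array([0.53187979, 0.08746945, 0.034     ])] 0.023470035238536757
end [ 0.50863943 -0.0514607   0.034     ] rail [0.52097901 0.08860025 0.034     ] dir deg 84.96515703930143
bay corners [array([0.4464, 0.0961, 0.105 ]), array([0.6346, 0.0766, 0.105 ]), array([ 0.6154, -0.1114,  0.105 ]), array([ 0.4259, -0.0918,  0.105 ])]
rack coords -0.017904648710165012 -0.045000451197518235
rack coords -0.01978228326674291 0.09559047922480157
grasp 70mm [0.51478274 0.0182692 ] deep end [0.53496789 0.24738175]
```

```bash
python3 -c "
from h import *
print(cur()[1]['tcp_pos'])
delta(pose([0.5152,0.0232,0.06],[180,0,84.7]))"
```

```text
[ 0.51071093 -0.0056613   0.26178212]
w [-0.0003 -0.0001 -0.0099] t_cm [ 2.916  0.157 20.178] rows>=4.9
```

>>> jog_arm([
  [[0,0,-0.01,2.9,0.16,3,6],[0,0,-0.01,2.9,0.16,7,5.2],[0,0,-0.01,2.9,0.16,11,5],[0,0,-0.01,2.9,0.16,14,5],[0,0,-0.01,2.9,0.16,17,5],[0,0,-0.01,2.9,0.16,19,5],[0,0,-0.01,2.9,0.16,20.2,5],[0,0,-0.01,2.9,0.16,20.2,5],[0,0,-0.01,2.9,0.16,20.2,5]],
], squeeze=50)

```text
clock: 19.0
tcp_pos: [0.5152, 0.0228, 0.0599]
ee_rot: [-180.0, 0.0, 84.7]
force: [0.8, 0.1, 1.4]
opening: 0.0498
```

Run:
```python
from h import *
T,s=cur(); w=imaging.snapshot("wrist")
print(s["clock"],s["tcp_pos"],s["ee_rot"],s["force"],s["opening"])
cv2.imwrite("pics/w15.png",w["image"][:,:,::-1])
```

```text
19.0 [0.51524933 0.02277042 0.05994517] [-1.79956279e+02  2.58323904e-03  8.47228504e+01] [0.82665486 0.12218306 1.42223166] 0.04982787483503542
```

View pics/w15.png

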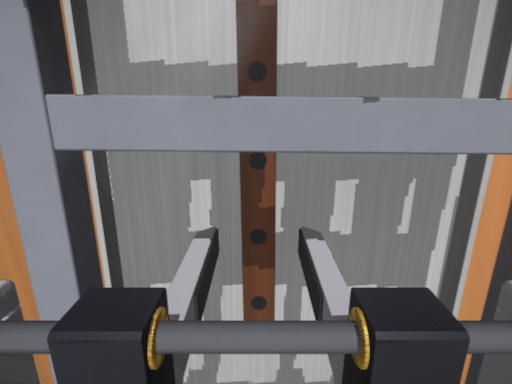

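The bar, 242–275 px wide with its centre at 258, lies centred between the fingertips at 218 and 300. I'll lower and close on it.

>>> jog_arm([
  [[0,0,0,0,0,0.7,5],[0,0,0,0,0,1.4,5],[0,0,0,0,0,2,5],[0,0,0,0,0,2.4,5],[0,0,0,0,0,2.5,5],[0,0,0,0,0,2.5,5],[0,0,0,0,0,2.5,5]],
])

```text
clock: 19.63
tcp_pos: [0.5154, 0.0225, 0.035]
ee_rot: [180.0, -0.0, 84.7]
force: [0.3, -0.4, -0.6]
opening: 0.0499
```

>>> jog_arm([
  [[0,0,0,0,0,0,3],[0,0,0,0,0,0,1.5],[0,0,0,0,0,0,1.5],[0,0,0,0,0,0,1.5],[0,0,0,0,0,0,1.5],[0,0,0,0,0,0,1.5]],
], squeeze=50)

```text
clock: 20.13
tcp_pos: [0.5154, 0.0225, 0.035]
ee_rot: [180.0, -0.0, 84.7]
force: [0.5, 0.1, 1.8]
opening: 0.0217
```

```bash
cat > plan.py <<'E'
import numpy as np, cv2
Y0,Z0=28.6,35.0
obs={"Lrail":(95,85,115,105),"Rrail":(-115,85,-95,105),"floor":(-125,-20,325,12),"stem":(199,69,211,109),"sbar":(183,85,227,109),"glass":(187,119,223,173),"Lend":(295,85,315,105)}
def rect(a,b,c,d): return np.array([[a,b],[c,b],[c,d],[a,d]],np.float32)
def parts(th,y,z):
    t=np.radians(th); d=np.array([np.cos(t),-np.sin(t)]); n=np.array([np.sin(t),np.cos(t)])
    P=lambda d0,d1,n0,n1:np.array([np.array([y,z])+a*d+b*n for a,b in((d0,n0),(d1,n0),(d1,n1),(d0,n1))],np.float32)
    return {"bar":P(-74.3,225.7,-23,-1),"fing":P(-12,12,-19,78),"body":P(-38,38,78,200),"cam":P(65,105,140,200)}
def dens(p):
    return np.concatenate([np.linspace(p[i],p[(i+1)%4],120) for i in range(4)])
def dist(p,q):
    f=lambda A,B:min(-cv2.pointPolygonTest(B.reshape(-1,1,2),(float(x),float(yy)),True) for x,yy in dens(A))
    return min(f(p,q),f(q,p))
def check(keys,sub=6):
    for k in range(len(keys)-1):
        worst={}
        for u in np.linspace(0,1,sub+1):
            c=np.array(keys[k])*(1-u)+np.array(keys[k+1])*u
            for pn,p in parts(*c).items():
                for on,o in obs.items():
                    dd=dist(p,rect(*o)); 
                    if dd<worst.get(pn,(999,))[0]: worst[pn]=(round(float(dd),1),on)
        c=keys[k+1]; b=parts(*c)["bar"]; 
        print(k+1,np.round(c,1),"near z %.0f deep z %.0f deep y %.0f"%((b[0,1]+b[3,1])/2,(b[1,1]+b[2,1])/2,b[1:3,0].max()),worst)
def fromdeep(th,yd,zd):  # bottom deep corner -> TCP
    t=np.radians(th); d=np.array([np.cos(t),-np.sin(t)]); n=np.array([np.sin(t),np.cos(t)])
    p=np.array([yd,zd])-225.7*d+23*n; return (th,*p)
K=[(0,Y0,Z0),fromdeep(1,254,16),fromdeep(8,252,18),fromdeep(15,248,18),fromdeep(17,225,19),fromdeep(18,200,20),fromdeep(20,170,21),fromdeep(23,140,23),fromdeep(26,110,26),fromdeep(26,85,30),fromdeep(26,70,45),fromdeep(26,60,80),fromdeep(26,40,170)]
if __name__=="__main__":
    check(K)
E
python3 plan.py
```

```text
1 [ 1.  28.7 42.9] near z 32 deep z 27 deep y 254 {'bar': (0.0, 'floor'), 'fing': (4.0, 'floor'), 'body': (29.5, 'Lrail'), 'cam': (51.5, 'glass')}
2 [ 8.  31.7 72.2] near z 71 deep z 29 deep y 255 {'bar': (4.0, 'floor'), 'fing': (11.7, 'floor'), 'body': (30.9, 'Lrail'), 'cam': (39.4, 'glass')}
3 [15.  35.9 98.6] near z 106 deep z 29 deep y 254 {'bar': (3.1, 'Lrail'), 'fing': (39.7, 'floor'), 'body': (41.9, 'Lrail'), 'cam': (36.0, 'glass')}
4 [ 17.   15.9 107. ] near z 117 deep z 30 deep y 231 {'bar': (2.9, 'Lrail'), 'fing': (43.4, 'Lrail'), 'body': (59.2, 'Lrail'), 'cam': (36.3, 'glass')}
5 [ 18.   -7.5 111.6] near z 123 deep z 30 deep y 207 {'bar': (3.1, 'Lrail'), 'fing': (64.2, 'Lrail'), 'body': (68.4, 'Lrail'), 'cam': (47.6, 'glass')}
6 [ 20.  -34.2 119.8] near z 134 deep z 31 deep y 178 {'bar': (7.4, 'Lrail'), 'fing': (43.0, 'Rrail'), 'body': (81.0, 'Lrail'), 'cam': (64.7, 'glass')}
7 [ 23.  -58.8 132.4] near z 150 deep z 33 deep y 149 {'bar': (9.0, 'floor'), 'fing': (23.0, 'Rrail'), 'body': (100.5, 'Lrail'), 'cam': (85.9, 'glass')}
8 [ 26.  -82.8 145.6] near z 167 deep z 36 deep y 120 {'bar': (11.0, 'floor'), 'fing': (21.5, 'Rrail'), 'body': (117.3, 'Rrail'), 'cam': (105.6, 'glass')}
9 [  26.  -107.8  149.6] near z 171 deep z 40 deep y 95 {'bar': (11.5, 'Rrail'), 'fing': (20.4, 'Rrail'), 'body': (112.5, 'Rrail'), 'cam': (122.4, 'Lrail')}
10 [  26.  -122.8  164.6] near z 186 deep z 55 deep y 80 {'bar': (11.5, 'Rrail'), 'fing': (22.3, 'Rrail'), 'body': (112.5, 'Rrail'), 'cam': (133.0, 'Lrail')}
11 [  26.  -132.8  199.6] near z 221 deep z 90 deep y 70 {'bar': (18.4, 'Rrail'), 'fing': (37.7, 'Rrail'), 'body': (120.1, 'Rrail'), 'cam': (152.6, 'Lrail')}
12 [  26.  -152.8  289.6] near z 311 deep z 180 deep y 50 {'bar': (25.4, 'Lrail'), 'fing': (73.9, 'Rrail'), 'body': (151.2, 'Rrail'), 'cam': (188.7, 'Lrail')}
```

Run:
```python
from plan import *
K=[(0,Y0,Z0),fromdeep(1,254,17),fromdeep(7,252,17),fromdeep(13,248,17),fromdeep(14,235,17),fromdeep(15.5,212,17.5),fromdeep(17.5,190,18.5),fromdeep(20,170,20),fromdeep(23,145,22),fromdeep(26,115,26),fromdeep(27,90,32),fromdeep(27,72,48),fromdeep(26,60,85),fromdeep(24,45,175)]
check(K)
for k in K: print("wy %.3f tx %.2f tz %.2f"%(-np.radians(k[0]),(k[1]-Y0)/10,-(k[2]-Z0)/10))
```

```text
1 [ 1.  28.7 43.9] near z 33 deep z 28 deep y 254 {'bar': (0.0, 'floor'), 'fing': (4.0, 'floor'), 'body': (29.5, 'Lrail'), 'cam': (51.6, 'glass')}
2 [ 7.  30.8 67.3] near z 64 deep z 28 deep y 255 {'bar': (4.9, 'floor'), 'fing': (12.7, 'floor'), 'body': (31.4, 'Lrail'), 'cam': (40.5, 'glass')}
3 [13.  33.3 90.2] near z 95 deep z 28 deep y 253 {'bar': (4.9, 'floor'), 'fing': (35.0, 'floor'), 'body': (39.0, 'Lrail'), 'cam': (36.0, 'glass')}
4 [14.  21.6 93.9] near z 100 deep z 28 deep y 240 {'bar': (5.0, 'floor'), 'fing': (44.8, 'Lrail'), 'body': (53.1, 'Lrail'), 'cam': (36.0, 'glass')}
5 [ 15.5   0.7 100. ] near z 108 deep z 28 deep y 218 {'bar': (5.0, 'floor'), 'fing': (56.6, 'Lrail'), 'body': (58.2, 'Lrail'), 'cam': (43.2, 'glass')}
6 [ 17.5 -18.3 108.3] near z 119 deep z 29 deep y 197 {'bar': (2.8, 'Rrail'), 'fing': (59.5, 'Rrail'), 'body': (70.4, 'Lrail'), 'cam': (58.5, 'glass')}
7 [ 20.  -34.2 118.8] near z 133 deep z 30 deep y 178 {'bar': (3.2, 'Rrail'), 'fing': (43.0, 'Rrail'), 'body': (85.3, 'Lrail'), 'cam': (73.3, 'glass')}
8 [ 23.  -53.8 131.4] near z 149 deep z 32 deep y 15
[... 586 characters left out ...]
2.8  204.6] near z 226 deep z 95 deep y 70 {'bar': (17.8, 'Lrail'), 'fing': (43.6, 'Rrail'), 'body': (126.7, 'Rrail'), 'cam': (153.8, 'Lrail')}
13 [  24.  -151.8  287.8] near z 307 deep z 185 deep y 54 {'bar': (25.4, 'Lrail'), 'fing': (78.8, 'Rrail'), 'body': (156.1, 'Rrail'), 'cam': (193.3, 'Lrail')}
wy -0.000 tx 0.00 tz -0.00
wy -0.017 tx 0.01 tz -0.89
wy -0.122 tx 0.22 tz -3.23
wy -0.227 tx 0.47 tz -5.52
wy -0.244 tx -0.70 tz -5.89
wy -0.271 tx -2.79 tz -6.50
wy -0.305 tx -4.69 tz -7.33
wy -0.349 tx -6.28 tz -8.38
wy -0.401 tx -8.24 tz -9.64
wy -0.454 tx -10.64 tz -11.06
wy -0.471 tx -12.93 tz -12.00
wy -0.471 tx -14.73 tz -13.60
wy -0.454 tx -16.14 tz -16.96
wy -0.419 tx -18.04 tz -25.28
```

Run:
```python
from plan import *
K=[(0,Y0,Z0),fromdeep(1,254,17),fromdeep(7,252,17),fromdeep(13,248,17),fromdeep(14,235,17),fromdeep(16,214,17.5),fromdeep(18,200,18),fromdeep(19.5,185,19),fromdeep(21.5,168,20),fromdeep(24,145,22)]
check(K)
for k in K: print("wy %.3f tx %.2f tz %.2f"%(-np.radians(k[0]),(k[1]-Y0)/10,-(k[2]-Z0)/10))
```

```text
1 [ 1.  28.7 43.9] near z 33 deep z 28 deep y 254 {'bar': (0.0, 'floor'), 'fing': (4.0, 'floor'), 'body': (29.5, 'Lrail'), 'cam': (51.6, 'glass')}
2 [ 7.  30.8 67.3] near z 64 deep z 28 deep y 255 {'bar': (4.9, 'floor'), 'fing': (12.7, 'floor'), 'body': (31.4, 'Lrail'), 'cam': (40.5, 'glass')}
3 [13.  33.3 90.2] near z 95 deep z 28 deep y 253 {'bar': (4.9, 'floor'), 'fing': (35.0, 'floor'), 'body': (39.0, 'Lrail'), 'cam': (36.0, 'glass')}
4 [14.  21.6 93.9] near z 100 deep z 28 deep y 240 {'bar': (5.0, 'floor'), 'fing': (44.8, 'Lrail'), 'body': (53.1, 'Lrail'), 'cam': (36.0, 'glass')}
5 [ 16.    3.4 101.8] near z 111 deep z 28 deep y 220 {'bar': (5.0, 'floor'), 'fing': (56.6, 'Lrail'), 'body': (58.2, 'Lrail'), 'cam': (43.2, 'glass')}
6 [ 18.   -7.5 109.6] near z 121 deep z 28 deep y 207 {'bar': (5.5, 'floor'), 'fing': (68.2, 'floor'), 'body': (69.9, 'Lrail'), 'cam': (56.0, 'glass')}
7 [ 19.5 -20.1 116. ] near z 130 deep z 29 deep y 192 {'bar': (6.0, 'floor'), 'fing': (57.3, 'Rrail'), 'body': (79.3, 'Lrail'), 'cam': (63.5, 'glass')}
8 [ 21.5 -33.6 124.1] near z 140 deep z 30 deep y 176 {'bar': (7.0, 'floor'), 'fing': (43.7, 'Rrail'), 'body': (89.4, 'Lrail'), 'cam': (73.2, 'glass')}
9 [ 24.  -51.8 134.8] near z 154 deep z 32 deep y 154 {'bar': (8.0, 'floor'), 'fing': (30.0, 'Rrail'), 'body': (101.1, 'Lrail'), 'cam': (83.4, 'glass')}
wy -0.000 tx 0.00 tz -0.00
wy -0.017 tx 0.01 tz -0.89
wy -0.122 tx 0.22 tz -3.23
wy -0.227 tx 0.47 tz -5.52
wy -0.244 tx -0.70 tz -5.89
wy -0.279 tx -2.52 tz -6.68
wy -0.314 tx -3.61 tz -7.46
wy -0.340 tx -4.87 tz -8.10
wy -0.375 tx -6.22 tz -8.91
wy -0.419 tx -8.04 tz -9.98
```

>>> jog_arm([
  [[0,-0.008,0,0,0,-0.45,1.5],[0,-0.017,0,0.01,0,-0.9,1.5],[0,-0.052,0,0.08,0,-1.7,1.5],[0,-0.087,0,0.15,0,-2.45,1.5],[0,-0.122,0,0.22,0,-3.23,1.5],[0,-0.157,0,0.3,0,-4,1.5],[0,-0.192,0,0.38,0,-4.76,1.5],[0,-0.227,0,0.47,0,-5.52,1.5],[0,-0.227,0,0.47,0,-5.52,1.5],[0,-0.227,0,0.47,0,-5.52,1.5]],
], squeeze=50)

```text
clock: 20.97
tcp_pos: [0.5159, 0.0276, 0.0904]
ee_rot: [180.0, 13.0, 84.8]
force: [-0.4, -0.4, -2.3]
opening: 0.0214
```

```bash
cat > bk.py <<'E'
from h import *
import sys
T,s=cur(); w=imaging.snapshot("wrist")
print(s["clock"],s["tcp_pos"],s["ee_rot"],s["force"].round(1),s["moment"].round(2),s["opening"],s["q"].round(0))
cv2.imwrite(f"pics/w{sys.argv[1]}.png",w["image"][:,:,::-1])
sc=imaging.snapshot("scene")["image"][:,:,::-1]
cv2.imwrite(f"pics/s{sys.argv[1]}.png",cv2.resize(sc[80:270,200:420],None,fx=3,fy=3,interpolation=cv2.INTER_CUBIC))
E
python3 bk.py 16
```

```text
20.9667 [0.5158868  0.02758157 0.09039596] [179.95964931  12.96237471  84.76621731] [-0.4 -0.4 -2.3] [ 0.01 -0.11  0.01] 0.021394430984571878 [  5.  24.  99. -15.  61.  18.]
```

View pics/s16.png

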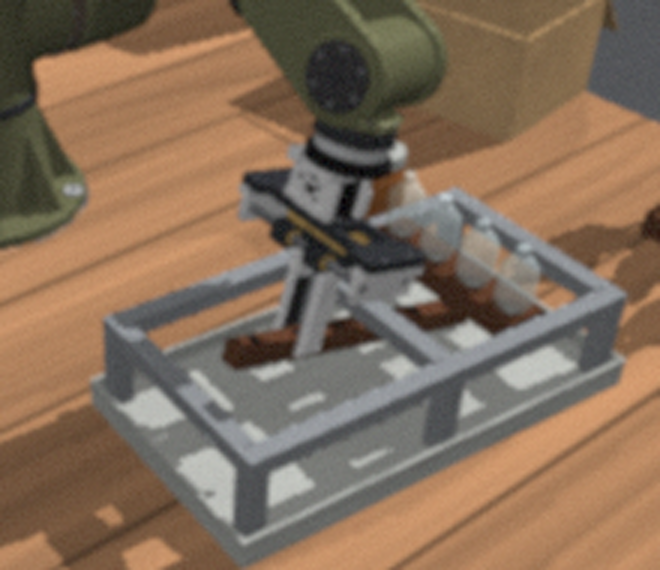

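View pics/w16.png

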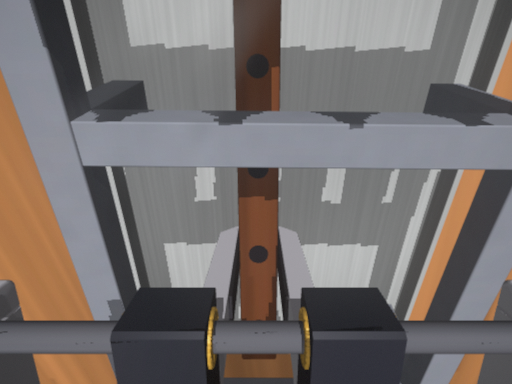

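```bash
cat > rel.py <<'E'
from plan import *
def rel(k0,keys):
    t=np.radians(k0[0]); d=np.array([np.cos(t),-np.sin(t)]); n=np.array([np.sin(t),np.cos(t)])
    for k in keys:
        v=np.array(k[1:])-np.array(k0[1:]); print("wy %.3f tx %.2f tz %.2f"%(-np.radians(k[0]-k0[0]),v@d/10,-(v@n)/10), np.round(k,1))
E
python3 - <<'E'
from rel import *
K=[fromdeep(13,248,17),fromdeep(14,235,17),fromdeep(15,225,17.3),fromdeep(16,214,17.5),fromdeep(18,200,18),fromdeep(19.5,185,19),fromdeep(20.5,176,19.5),fromdeep(21.5,168,20),fromdeep(22.8,156,21),fromdeep(24,145,22)]
rel((13,33.3,90.2),K[1:])
E
```

```text
wy -0.017 tx -1.23 tz -0.10 [14.  21.6 93.9]
wy -0.035 tx -2.16 tz -0.30 [15.  12.9 97.9]
wy -0.052 tx -3.18 tz -0.46 [ 16.    3.4 101.8]
wy -0.087 tx -4.42 tz -0.97 [ 18.   -7.5 109.6]
wy -0.113 tx -5.78 tz -1.32 [ 19.5 -20.1 116. ]
wy -0.131 tx -6.58 tz -1.55 [ 20.5 -27.4 120.1]
wy -0.148 tx -7.28 tz -1.80 [ 21.5 -33.6 124.1]
wy -0.171 tx -8.34 tz -2.13 [ 22.8 -43.2 129.7]
wy -0.192 tx -9.30 tz -2.43 [ 24.  -51.8 134.8]
```

>>> jog_arm([
  [[0,-0.017,0,-1.2,0,-0.1,1.5],[0,-0.035,0,-2.2,0,-0.3,1.5],[0,-0.052,0,-3.2,0,-0.46,1.5],[0,-0.087,0,-4.4,0,-0.97,1.5],[0,-0.113,0,-5.8,0,-1.32,1.5],[0,-0.113,0,-5.8,0,-1.32,1.5],[0,-0.113,0,-5.8,0,-1.32,1.5]],
], squeeze=50)

```text
clock: 21.65
tcp_pos: [0.5108, -0.0267, 0.1163]
ee_rot: [180.0, 19.5, 84.7]
force: [0.1, -0.1, -1.0]
opening: 0.0217
```

```bash
python3 bk.py 17
```

```text
21.65 [ 0.51084762 -0.02665343  0.11626405] [179.96847405  19.456225    84.65651414] [ 0.1 -0.1 -1. ] [ 0.12 -0.11 -0.05] 0.02168614729152646 [  2.  22.  99. -22.  64.  18.]
```

View pics/s17.png

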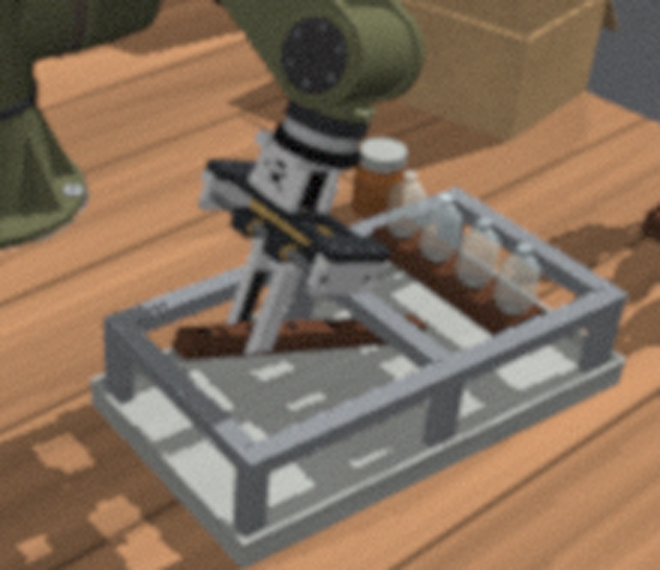

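View pics/w17.png

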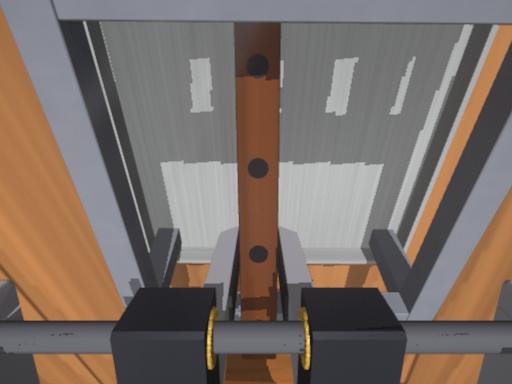

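The bar's holes sit at the same pixels as before — (258,254), (258,168), (258,66) — so the bar hasn't slipped. The glass is untouched. Next I work out the rest of the slide.

Run:
```python
from rel import *
K=[fromdeep(19.5,185,19),fromdeep(20.5,176,19.5),fromdeep(21.5,168,20),fromdeep(22.8,156,21),fromdeep(24,145,22),fromdeep(25,132,24),fromdeep(26,120,26),fromdeep(26.5,105,28),fromdeep(27,90,32)]
check(K,3)
rel(K[0],K[1:])
K2=[fromdeep(27,90,32),fromdeep(27,72,48),fromdeep(26.5,66,66),fromdeep(26,60,85),fromdeep(25,55,115),fromdeep(24,50,145),fromdeep(23,45,175),fromdeep(22,45,195)]
check(K2,3)
rel(K2[0],K2[1:])
```

```text
1 [ 20.5 -27.4 120.1] near z 135 deep z 30 deep y 184 {'bar': (7.0, 'floor'), 'fing': (49.8, 'Rrail'), 'body': (89.4, 'Lrail'), 'cam': (73.2, 'glass')}
2 [ 21.5 -33.6 124.1] near z 140 deep z 30 deep y 176 {'bar': (7.5, 'floor'), 'fing': (43.7, 'Rrail'), 'body': (95.6, 'Lrail'), 'cam': (78.8, 'glass')}
3 [ 22.8 -43.2 129.7] near z 147 deep z 31 deep y 165 {'bar': (8.0, 'floor'), 'fing': (35.4, 'Rrail'), 'body': (101.1, 'Lrail'), 'cam': (83.4, 'glass')}
4 [ 24.  -51.8 134.8] near z 154 deep z 32 deep y 154 {'bar': (9.0, 'floor'), 'fing': (30.0, 'Rrail'), 'body': (109.6, 'Lrail'), 'cam': (91.0, 'glass')}
5 [ 25.  -62.8 140.2] near z 161 deep z 34 deep y 141 {'bar': (10.0, 'floor'), 'fing': (26.6, 'Rrail'), 'body': (117.4, 'Lrail'), 'cam': (98.0, 'glass')}
6 [ 26.  -72.8 145.6] near z 167 deep z 36 deep y 130 {'bar': (12.0, 'floor'), 'fing': (26.6, 'Rrail'), 'body': (123.5, 'Rrail'), 'cam': (107.7, 'glass')}
7 [ 26.5 -86.7 149.3] near z 172 deep z 38 deep y 115 {'bar': (14.0, 'floor'), 'fing': (24.3, 'Rrail'), 'body': (121.3, 'Rrail'), 'cam': (116.5, 'glass')}
8 [  27.  -100.7  155. ] n
[... 1278 characters left out ...]
'), 'cam': (222.6, 'glass')}
6 [  23.  -153.8  284.4] near z 302 deep z 185 deep y 54 {'bar': (60.2, 'Lrail'), 'fing': (133.7, 'Rrail'), 'body': (209.1, 'Rrail'), 'cam': (248.3, 'glass')}
7 [  22.  -155.6  300.9] near z 318 deep z 205 deep y 53 {'bar': (86.0, 'Lrail'), 'fing': (161.1, 'Rrail'), 'body': (236.4, 'Rrail'), 'cam': (274.9, 'glass')}
wy -0.000 tx -2.33 tz -0.61 [  27.  -118.7  171. ]
wy 0.009 tx -3.70 tz -1.74 [  26.5 -125.7  187.3]
wy 0.017 tx -5.12 tz -2.97 [  26.  -132.8  204.6]
wy 0.035 tx -6.95 tz -5.02 [  25.  -139.8  231.2]
wy 0.052 tx -8.78 tz -7.07 [  24.  -146.8  257.8]
wy 0.070 tx -10.61 tz -9.12 [  23.  -153.8  284.4]
wy 0.087 tx -11.52 tz -10.50 [  22.  -155.6  300.9]
```

>>> jog_arm([
  [[0,-0.017,0,-0.8,0,-0.14,1.5],[0,-0.035,0,-1.5,0,-0.31,1.5],[0,-0.058,0,-2.6,0,-0.52,1.5],[0,-0.079,0,-3.6,0,-0.71,1.5],[0,-0.096,0,-4.8,0,-0.85,1.5],[0,-0.113,0,-6,0,-1,1.5],[0,-0.122,0,-7.4,0,-0.95,1.5],[0,-0.131,0,-8.9,0,-0.98,1.5],[0,-0.131,0,-8.9,0,-0.98,1.5],[0,-0.131,0,-8.9,0,-0.98,1.5]],
], squeeze=50)

```text
clock: 22.58
tcp_pos: [0.5033, -0.1073, 0.1552]
ee_rot: [180.0, 27.0, 84.6]
force: [-0.6, -0.2, -1.8]
opening: 0.0216
```

```bash
python3 bk.py 18
```

```text
22.5833 [ 0.50329771 -0.10731399  0.15524888] [179.96604501  26.97542912  84.62426401] [-0.6 -0.2 -1.8] [ 0.24 -0.09  0.02] 0.021642559962538634 [ -3.  19.  99. -30.  66.  15.]
```

View pics/s18.png

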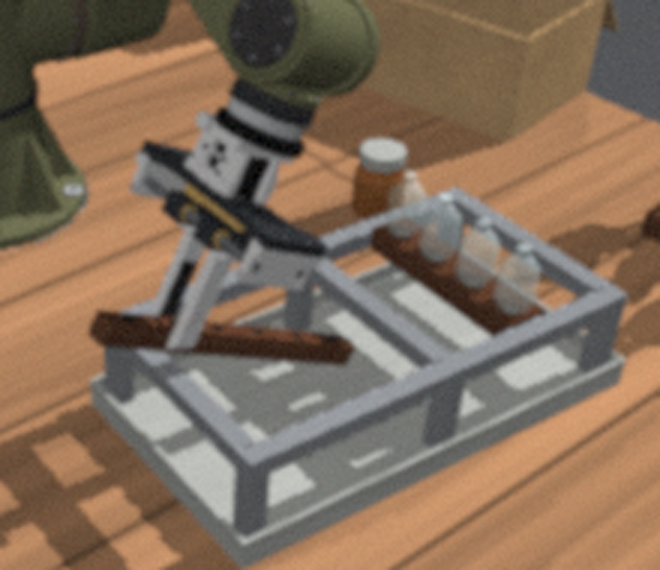

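View pics/w18.png

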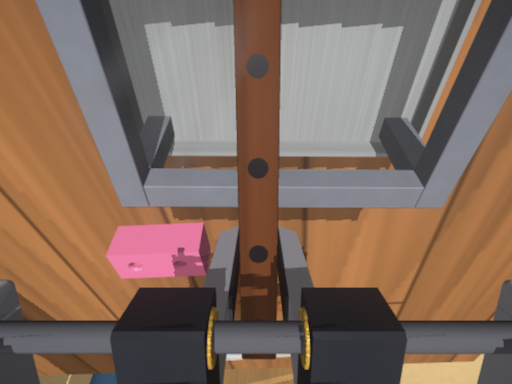

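The bar is slantwise in the bay: near end at (115,330) in the scene crop, over the right rail, deep end at (345,348) below the rails. The holes haven't moved in the wrist view. Next I slide it clear and lift.

>>> jog_arm([
  [[0,0,0,-1.2,0,-0.3,1.5],[0,0,0,-2.3,0,-0.6,1.5],[0,0.009,0,-3.7,0,-1.7,1.5],[0,0.017,0,-5.1,0,-3,1.5],[0,0.035,0,-6.9,0,-5,1.5],[0,0.052,0,-8.8,0,-7,1.5],[0,0.07,0,-10.6,0,-9.1,1.5],[0,0.087,0,-11.5,0,-10.5,1.5],[0,0.087,0,-11.5,0,-10.5,1.5],[0,0.087,0,-11.5,0,-10.5,1.5]],
], squeeze=50)

```text
clock: 23.52
tcp_pos: [0.4983, -0.1616, 0.3013]
ee_rot: [179.9, 22.0, 84.7]
force: [0.5, -0.2, -2.2]
opening: 0.0218
```

```bash
python3 bk.py 19
python3 - <<'E'
from h import *
t=imaging.snapshot("top")["image"][:,:,::-1]; cv2.imwrite("pics/t19.png",cv2.resize(t[80:270,80:330],None,fx=3,fy=3))
E
```

```text
23.5167 [ 0.49827331 -0.16161042  0.30131102] [179.90429384  22.03317845  84.65588656] [ 0.5 -0.2 -2.2] [ 0.1  -0.1  -0.01] 0.021808731558833748 [-12.  10.  88. -22.  80.  -3.]
```

View pics/s19.png

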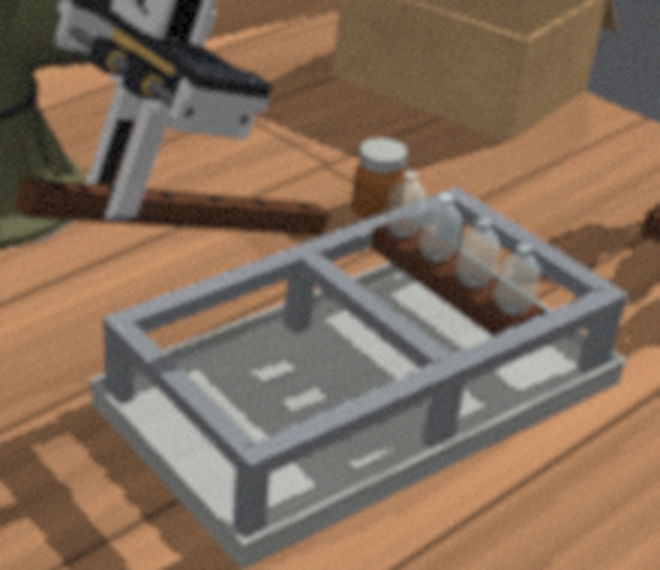

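View pics/t19.png

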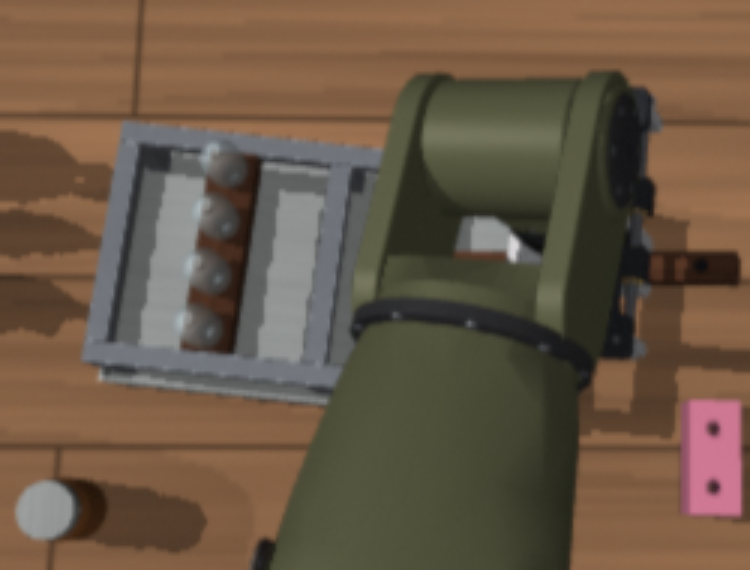

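View pics/w19.png

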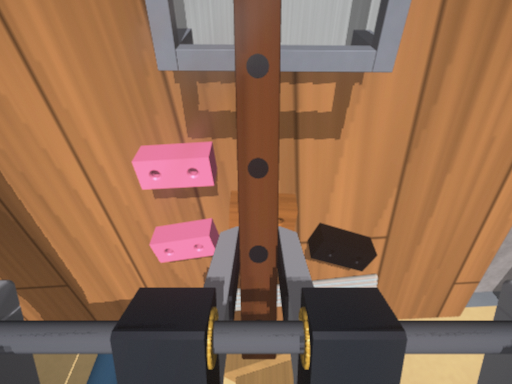

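>>> jog_arm([
  [[0,0,0,0,0,0,1.5],[0,0,0,0,0,0,1.5],[0,0,0,0,0,0,1.5],[0,0,0,0,0,0,1.5],[0,0,0,0,0,0,1.5],[0,0,0,0,0,0,1.5]],
], squeeze=50)

```text
clock: 24.17
tcp_pos: [0.4984, -0.161, 0.3007]
ee_rot: [-180.0, 22.0, 84.7]
force: [-0.0, 0.4, -1.2]
opening: 0.0211
```

Run:
```python
from h import *
T,s=cur(); print(s["clock"],s["tcp_pos"],s["ee_rot"],s["opening"],s["force"],abs(s["qd"]).max())
for n,x in (("near",-.0743),("deep",.2257)): print(n,(T@np.array([x,0,.012,1]))[:3])
t=imaging.snapshot("top"); im=t["image"][:,:,::-1]
print([proj(t,[*p,.173],t["world_from_camera"]).round(1) for p in [(.5265,.198),(.4773,.2032)]])
cv2.imwrite("pics/t20.png",cv2.resize(im[120:205,125:185],None,fx=7,fy=7,interpolation=cv2.INTER_CUBIC))
```

```text
24.1667 [ 0.49840874 -0.16102398  0.30068597] [-179.99537735   22.0036683    84.73490734] 0.021124689190711164 [-0.04153465  0.38350551 -1.24168383] 0.12845483961895807
near [ 0.49167378 -0.23409824  0.31739774]
deep [0.51719773 0.04287615 0.20499795]
[array([145. , 166.1]), array([141.9, 184.9])]
```

View pics/t20.png

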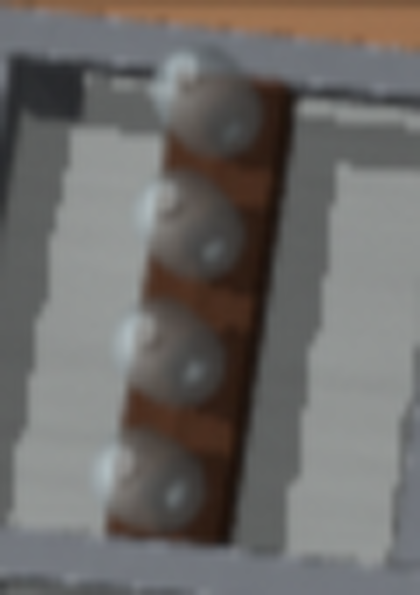

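The two spouts show at top-view pixels (145.7,166) and (142.1,185.7). I predicted (145.0,166.1) and (141.9,184.9) for seated, upright blanks, so they agree within a pixel. The bar ends are at 0.317 m and 0.205 m, and the arm is still. I'm handing in.

```bash
python3 -c "
from cell import robot
print(robot.hand_in()); s=robot.sense(); print(s['clock'],s['tcp_pos'],s['opening'],s['force'])"
```

```text
the job is handed in; nothing more can be done
None
the job is handed in; nothing more can be done
```

The whole job is done and was handed in after about 24 s of the 72 s allowed; no verdict was reported. I seated the carrier's far blank in socket 3 and the near one in socket 4. I then gripped the spare bar 7.5 cm from its near end, tilted it up to 27°, drew it slantwise through the open bay and lifted it clear.

**Last checks, all in agreement:**
- **Blanks:** the spouts in sockets 3 and 4 are within about 1 pixel (2–3 mm) of where seated, upright blanks should appear.
- **Standing glass and jar:** both look undisturbed in the last pictures. I judged them by eye and did not measure them.
- **Bar:** its ends are about 0.317 m and 0.205 m up, worked out from the arm's pose. That leaves it roughly 9 cm clear above the rails.
- **Grip:** I held the bar at 50 N with the fingers 21 mm open. Its holes stayed at the same wrist-camera pixels throughout, so it did not slip. The arm was still and the tool carried only about the bar's weight.

No check failed. The only disagreement was that the cameras differed by about 1–2 mm on positions. I relied on the wrist camera, and both blanks went in with less than 2 N of force.

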